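Pack the gap of a small-frame clamp and hold it tight

ROBOT

A 6-joint arm with a two-finger parallel gripper is mounted at the origin on a cart in front of the work surface, level with it; the furniture and walls round the work are solid. World frame = base frame: x ahead of the robot, y to its left, z up, the work surface at z = 0. Lengths are in m, angles in degrees, forces in N, time in s.
With the tool pointing down it reaches from about 0.4 to 0.825 m from the base axis. Payload 7 kg.
Tool frame: the origin (TCP) lies at the very end of the fingers, on their centre line; the grasp point (between the pads) lies 19 mm behind it (manip.tcp_to_grasp is the distance from the TCP to the grasp point, in m); x points along the fingers, y is the direction in which the jaws open and shut, and the axes are right-handed (so a half turn about x gives the same grasp; the last joint's range is limited). The gripper opens to 88 mm and grips with 3 to 60 N. Pads are 19 mm wide; open, the fingers measure 130 mm over their backs; the gripper's body (78 mm by 193 mm) begins 47 mm behind the grasp point.
Start: joints at [-59.295, 20.546, 0.682, 0, -70.136, -16.507], TCP at [0.166, -0.654, 0.227] pointing down, gripper open.
Joint ranges: [-176.03, 176.03], [-82.01, 121.73], [-58.28, 71.71], [-173.87, 95.51], [-174.79, -0.11], [-173.66, 173.66]. Speed limits (degrees/s): [136.94, 136.94, 172.46, 180, 180, 180].

INTERFACE

Orientations are given as [roll, pitch, yaw] about the fixed x, y, z axes, in that order (R = Rz(yaw) Ry(pitch) Rx(roll)).
In Python, from bench import manip gives the robot as it stands.
- The arm moves only by the shell command python3 -m crank 'ROWS' [FORCE]. ROWS is JSON, a list of rows, each an object with "grip": the opening, from 0 (shut) to 1 (fully open); "translation": the shift along the tool's x, y, z in mm, a list of three; "rotation": the turn, a rotation vector about the tool's x, y, z in degrees, a list of three. A call has 1 to 20 rows; each row is the pose to reach, as a shift and turn from the pose measured when the call began, along the tool's axes at that moment; what a row does not reach only later rows make up. A row lasts 1/12 s, in which the tool goes at most 41.7 mm and 7.16 degrees, less where a joint would pass 70% of its speed; a pose out of reach is approached as far as the arm can. A call with a gripper value outside its range is refused whole. The fingers move at their own pace and stop on an object; FORCE is the grip in N (left out, the last holds). Time passes only in rows, so rows that repeat a pose let the fingers close. It gives the time, the measured TCP pose, the force and the opening at its end, in the units of the state.
- manip.sense(): the state, without advancing time (a new reading comes with each control period).
- manip.grab_frame(name): name is "side" or "top" or "wrist"; returns the picture (384x512x3 uint8, red, green, blue); there is no depth.
- manip.camera_model(name): a dict with "K" (3x3 intrinsics, pixels), "k1" (the pictures are not rectified: a ray, as slopes to the right and down, at radius r is drawn at 1 + k1 r^2 times it, then the intrinsics apply), "rvec" (rotation vector, rad) and "tvec" (3), from world to camera coordinates, as OpenCV has them. Camera axes: x right, y down, z forward; pixel columns grow to the right and rows downward; lengths in m; the calibration is good to about 2 mm. A picture is of the moment at which its call begins: read the wrist's pose just before it. camera_model takes no time and is no camera call; for the wrist camera it gives the pose at the moment of the call.
- manip.sign_off(): hands the job in, once; it reports no verdict.
The state is a dict: "time_s": time; "qpos": joint angles; "dq": joint speeds; "joint_torque": joint torques, N m; "tool_pos": TCP position; "tool_rot": TCP orientation; "wrist_force": force on the tool from outside, world axes, zero at the start; "torque": the same for the moment, N m; "gripper_width": finger opening in m.
Only numpy, scipy, OpenCV 4.12 (cv2) and the standard library are available. Lean on these libraries where they do the work, as an engineer would, in place of code of your own. Each camera call takes 0.05 s, during which the arm holds its last target.

TASK

The spring-return pusher of the small-frame clamp has too short a stroke to reach the frame piece at its other end. Stand the spacer blocks upright on the clamp's bed in the gap between pusher and frame piece, one after another, until the pusher can squeeze the whole stack tight; then move the pusher by its post against the stack and finish while still holding it there, with the whole stack firmly squeezed between the two noses. Do not hold on to a block at the end, leave blocks that are not needed standing upright on the trolley, and do not disturb the other things.

Things in the scene. Friction and masses are not known exactly. Their poses are not given: they have to be found in the camera images.
- frame_clamp: aluminium clamp bed fixed on the trolley: flat plate 70 mm (its x) by 258 mm (its y), its top 10 mm above the trolley. Origin: underside, on the centre line. Its y axis runs along the clamp from the pusher (-y end) towards the frame piece (+y end); z up
- pusher: grey sliding pusher on the clamp, which moves only along the clamp's +y, 32 mm from its rest to its end stop, against return springs (about 2 N at rest, 7 N at full stroke; it springs back when let go). Grey body 44 x 28 mm, up to 37 mm above the trolley, with an upright post on it and in front a steel nose 18 mm wide and 24 mm long, up to 38 mm above the trolley. Axes as the clamp's; origin on the clamp's underside below the post
- pusher_post (a point): point on the axis of the pusher's upright round steel post, 65 mm above the trolley: where to take or push it. The post is 14 mm thick and stands free from 42 to 90 mm above the trolley. Axes as the clamp's
- pusher_face (a point): middle of the flat front face of the pusher's nose, which looks along the clamp's +y at the gap; 30 mm above the trolley, 38 mm ahead of the post. Axes as the clamp's
- frame_piece: short piece of aluminium box-section frame, 64 mm across the clamp, 30 mm along it, up to 46 mm above the trolley, locked firmly to the clamp (it does not yield), with a steel nose 18 mm wide and 24 mm long towards the pusher, up to 38 mm above the trolley. Axes as the clamp's; origin below its nose's face
- frame_face (a point): middle of the flat end face of the frame piece's nose, which looks along the clamp's -y at the gap; 30 mm above the trolley. The distance from pusher_face to frame_face is the gap: 51 to 82 mm when the pusher is at rest, differing from start to start. Axes as the clamp's
- block1_mid (a point): one of three equal whitish machined spacer blocks, 25 x 18 mm and 40 mm tall, standing on end; this is its centre, 20 mm above what it stands on. Its x axis lies along the 25 mm width, y along the 40 mm height (vertical, up), z along the 18 mm thickness. About 50 g
- block2_mid (a point): one of three equal whitish machined spacer blocks, 25 x 18 mm and 40 mm tall, standing on end; this is its centre, 20 mm above what it stands on. Its x axis lies along the 25 mm width, y along the 40 mm height (vertical, up), z along the 18 mm thickness. About 50 g
- block3_mid (a point): one of three equal whitish machined spacer blocks, 25 x 18 mm and 40 mm tall, standing on end; this is its centre, 20 mm above what it stands on. Its x axis lies along the 25 mm width, y along the 40 mm height (vertical, up), z along the 18 mm thickness. About 50 g
- ink_cup: empty off-white cup, 63 mm across, 62 mm high; bystander, origin at the centre of its underside
- hex_key: black hex key, 105 x 41 mm, lying flat; bystander, origin at the centre of its underside
- loupe: black folding loupe on a square foot, 40 x 40 x 42 mm; bystander, origin at the centre of its underside
- star_knob: loose black star knob, 40 mm across, 22 mm high, among the blocks; bystander, origin at the centre of its underside
- tally_counter: round white tally counter, 52 mm across, 21 mm high; bystander, origin at the centre of its underside
- spanner: small spanner 147 mm long, 6 mm thick, between the clamp and the black lead that lies across the trolley; bystander, origin at the centre of its underside
Not all that is in view belongs to the job. What is shaped like the part that bears block1_mid but orange is not meant.

How it is judged (in metres and radians):
On the way:
1. a first spacer block stands upright on the clamp's bed in the gap, let go ((((angle between block1_mid's own y axis and vertical below 0.12 rad and height (world z) of block1_mid between 0.027 and 0.033 m and y of block1_mid in the frame of frame_clamp between -0.038 and 0.046 m and x of block1_mid in the frame of frame_clamp between -0.014 and 0.014 m) and contact force between block1 and the fingers below 0.1 N) or ((angle between block2_mid's own y axis and vertical below 0.12 rad and height (world z) of block2_mid between 0.027 and 0.033 m and y of block2_mid in the frame of frame_clamp between -0.038 and 0.046 m and x of block2_mid in the frame of frame_clamp between -0.014 and 0.014 m) and contact force between block2 and the fingers below 0.1 N) or ((angle between block3_mid's own y axis and vertical below 0.12 rad and height (world z) of block3_mid between 0.027 and 0.033 m and y of block3_mid in the frame of frame_clamp between -0.038 and 0.046 m and x of block3_mid in the frame of frame_clamp between -0.014 and 0.014 m) and contact force between block3 and the fingers below 0.1 N))), for 0.2 s.
At the end, for the whole second after the job is handed in: Robot presses the still pusher (over 3 N); pusher, moved in, and frame piece each bear over 3 N on a block standing in the gap, within 14 mm of the centre line. Every block is upright (7 degrees), in the gap on the bed or on the trolley (height within 3 mm), and no finger touches one ((contact force between pusher and the fingers above 3 N or contact force between pusher and the arm above 3 N) and ((contact force between pusher and block1 above 3 N and (angle between block1_mid's own y axis and vertical below 0.12 rad and height (world z) of block1_mid between 0.027 and 0.033 m and y of block1_mid in the frame of frame_clamp between -0.038 and 0.046 m and x of block1_mid in the frame of frame_clamp between -0.014 and 0.014 m)) or (contact force between pusher and block2 above 3 N and (angle between block2_mid's own y axis and vertical below 0.12 rad and height (world z) of block2_mid between 0.027 and 0.033 m and y of block2_mid in the frame of frame_clamp between -0.038 and 0.046 m and x of block2_mid in the frame of frame_clamp between -0.014 and 0.014 m)) or (contact force between pusher and block3 above 3 N and (angle between block3_mid's own y axis and vertical below 0.12 rad and height (world z) of block3_mid between 0.027 and 0.033 m and y of block3_mid in the frame of frame_clamp between -0.038 and 0.046 m and x of block3_mid in the frame of frame_clamp between -0.014 and 0.014 m))) and ((contact force between frame_piece and block1 above 3 N and (angle between block1_mid's own y axis and vertical below 0.12 rad and height (world z) of block1_mid between 0.027 and 0.033 m and y of block1_mid in the frame of frame_clamp between -0.038 and 0.046 m and x of block1_mid in the frame of frame_clamp between -0.014 and 0.014 m)) or (contact force between frame_piece and block2 above 3 N and (angle between block2_mid's own y axis and vertical below 0.12 rad and height (world z) of block2_mid between 0.027 and 0.033 m and y of block2_mid in the frame of frame_clamp between -0.038 and 0.046 m and x of block2_mid in the frame of frame_clamp between -0.014 and 0.014 m)) or (contact force between frame_piece and block3 above 3 N and (angle between block3_mid's own y axis and vertical below 0.12 rad and height (world z) of block3_mid between 0.027 and 0.033 m and y of block3_mid in the frame of frame_clamp between -0.038 and 0.046 m and x of block3_mid in the frame of frame_clamp between -0.014 and 0.014 m))) and y of pusher_face in the frame of frame_clamp above -0.037 m and linear speed of pusher below 0.01 m/s and ((angle between block1_mid's own y axis and vertical below 0.12 rad and height (world z) of block1_mid between 0.027 and 0.033 m and y of block1_mid in the frame of frame_clamp between -0.038 and 0.046 m and x of block1_mid in the frame of frame_clamp between -0.014 and 0.014 m) or (angle between block1_mid's own y axis and vertical below 0.12 rad and height (world z) of block1_mid between 0.017 and 0.023 m)) and ((angle between block2_mid's own y axis and vertical below 0.12 rad and height (world z) of block2_mid between 0.027 and 0.033 m and y of block2_mid in the frame of frame_clamp between -0.038 and 0.046 m and x of block2_mid in the frame of frame_clamp between -0.014 and 0.014 m) or (angle between block2_mid's own y axis and vertical below 0.12 rad and height (world z) of block2_mid between 0.017 and 0.023 m)) and ((angle between block3_mid's own y axis and vertical below 0.12 rad and height (world z) of block3_mid between 0.027 and 0.033 m and y of block3_mid in the frame of frame_clamp between -0.038 and 0.046 m and x of block3_mid in the frame of frame_clamp between -0.014 and 0.014 m) or (angle between block3_mid's own y axis and vertical below 0.12 rad and height (world z) of block3_mid between 0.017 and 0.023 m)) and contact force between each of block1, block2, block3 and the fingers below 0.5 N); the arm keeps its last pose, push and grip.
It fails at once if a bystander is moved by more than 30 mm (distance of any of ink_cup, hex_key, loupe, star_knob, tally_counter, spanner from where it was at the start of the episode above 0.03 m).
It also fails if it takes over 72 s, if anything falls off the work surface, if the arm or the gripper's body presses on something with over 40 N, if the wrist force passes 120 N, or if a joint passes its speed limit or range.

## Working session

There is one attempt and no reset: what is moved stays moved. The work goes in short steps, Python scripts to look and compute and a shell command to move; the robot and the scene stay as the last step left them, time stands still between calls to the robot, and variables do not carry over. Pictures are saved under pics/ and viewed, and the job is handed in when it is done.

```bash
ls; mkdir -p pics
python3 - <<'E'
from bench import manip
import cv2
print(manip.sense())
for n in ("side","top","wrist"):
    m=manip.camera_model(n); print(n,m)
    im=manip.grab_frame(n); cv2.imwrite(f"pics/{n}0.png",im[:,:,::-1])
E
```

```text
pics
{'time_s': 0.0, 'qpos': array([-5.92967411e+01,  2.05920257e+01,  6.31861082e-01, -1.93976403e-02,
       -7.01351952e+01, -1.65086637e+01]), 'dq': array([ 0.04108239,  0.02172022, -0.05549442, -0.02555506,  0.05497795,
        0.00845276]), 'joint_torque': array([ 8.83466837e-04, -5.82719493e+01,  2.93070316e+01,  6.99725166e+00,
        7.11611530e-03, -1.54100935e-04]), 'tool_pos': array([ 0.16538396, -0.653909  ,  0.22560376]), 'tool_rot': array([ 95.68468552,  89.90291174, 109.87267416]), 'wrist_force': array([-0.0971101 , -0.06113111,  0.70234979]), 'torque': array([-0.00962773,  0.02340055, -0.01491806]), 'gripper_width': 0.0876426529955731}
side {'K': array([[351.07248291,   0.        , 259.35676238],
       [  0.        , 351.07248291, 190.694855  ],
       [  0.        ,   0.        ,   1.        ]]), 'k1': -0.05373165273851426, 'rvec': array([ 0.61425839, -2.56117023,  1.28487864]), 'tvec': array([0.5036924 , 0.18528704, 0.7158896 ])}
top {'K': array([[411.73956564,   0.        , 257.28843096],
       [  0.        , 411.73956564, 191.12960345],
       [  0.        ,   0.        ,   1.        ]]), 'k1': -0.09357018511291874, 'rvec': array([ 2.07585629, -2.14784828,  0.22315287]), 'tvec': array([0.03660899, 0.59428938, 0.92494265])}
wrist {'K': array([[270.94011033,   0.        , 251.73445635],
       [  0.        , 270.94011033, 194.11410547],
       [  0.        ,   0.        ,   1.        ]]), 'k1': -0.03663384131698687, 'rvec': array([-1.81590565, -2.33497275, -0.32362003]), 'tvec': array([ 0.67378249, -0.03381451,  0.39053305])}
```

View pics/side0.png

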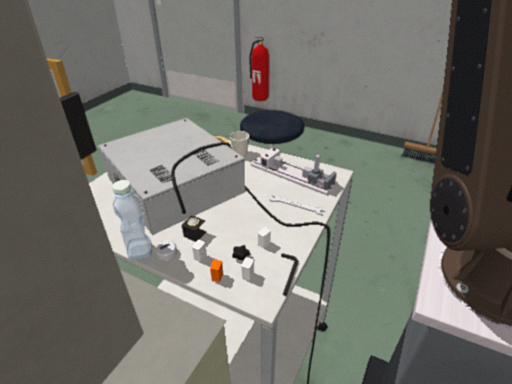

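View pics/top0.png

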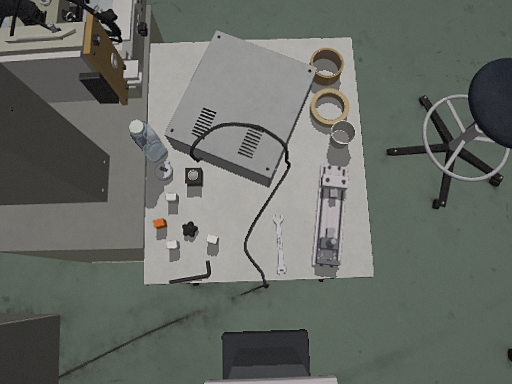

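View pics/wrist0.png

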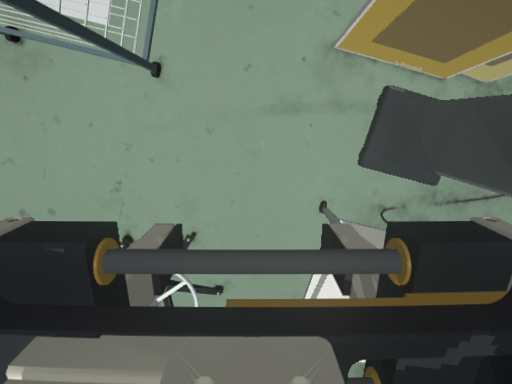

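```bash
cat > h.py <<'E'
import numpy as np, cv2
from bench import manip
def cam(n):
    m=manip.camera_model(n); R=cv2.Rodrigues(np.array(m["rvec"],float))[0]
    return np.array(m["K"]),m["k1"],R,np.array(m["tvec"],float)
def proj(P,c):
    K,k1,R,t=c; p=np.atleast_2d(P)@R.T+t; s=p[:,:2]/p[:,2:]; r2=(s**2).sum(1,keepdims=True)
    s=s*(1+k1*r2); return s@K[:2,:2].T+K[:2,2]
def ray(uv,c):
    K,k1,R,t=c; d=(np.atleast_2d(uv)-K[:2,2])/[K[0,0],K[1,1]]; s=d.copy()
    for _ in range(20): s=d/(1+k1*(s**2).sum(1,keepdims=True))
    v=np.c_[s,np.ones(len(s))]@R; return -R.T@t, v/np.linalg.norm(v,axis=1,keepdims=True)
def onplane(uv,z,c):
    o,v=ray(uv,c); return o+v*((z-o[2])/v[:,2:])
E
python3 - <<'E'
from h import *
c=cam("top"); s=cam("side")
im=cv2.imread("pics/top0.png")
a=cv2.resize(im[150:290,140:300],None,fx=5,fy=5,interpolation=cv2.INTER_CUBIC); cv2.imwrite("pics/c1.png",a[:600,:800])
a=cv2.resize(im[155:275,300:360],None,fx=5,fy=5,interpolation=cv2.INTER_CUBIC); cv2.imwrite("pics/c2.png",a)
im=cv2.imread("pics/side0.png")
cv2.imwrite("pics/c3.png",cv2.resize(im[140:220,230:345],None,fx=6,fy=6,interpolation=cv2.INTER_CUBIC))
cv2.imwrite("pics/c4.png",cv2.resize(im[200:310,120:310],None,fx=4,fy=4,interpolation=cv2.INTER_CUBIC))
for n,z,p in [("b",.04,(172,197)),("b",.04,(172,245)),("b",.04,(212,240)),("or",.04,(160,223)),("cl-",.01,(326,265)),("cl+",.01,(333,168)),("table",0,(145,284)),("t",0,(372,276)),("cnt",.02,(163,172))]: print(n,onplane(p,z,c).round(3))
print("cam pos",ray((0,0),c)[0],ray((0,0),s)[0])
E
```

```text
b [[0.592 0.226 0.04 ]]
b [[0.475 0.225 0.04 ]]
b [[0.484 0.129 0.04 ]]
or [[0.529 0.255 0.04 ]]
cl- [[ 0.416 -0.146  0.01 ]]
cl+ [[ 0.66 -0.18  0.01]]
table [[0.384 0.301 0.   ]]
t [[ 0.384 -0.26   0.   ]]
cnt [[0.662 0.254 0.02 ]]
cam pos [0.39065027 0.0215611  1.02808874] [0.2376325  0.64114906 0.57705624]
```

View pics/c1.png

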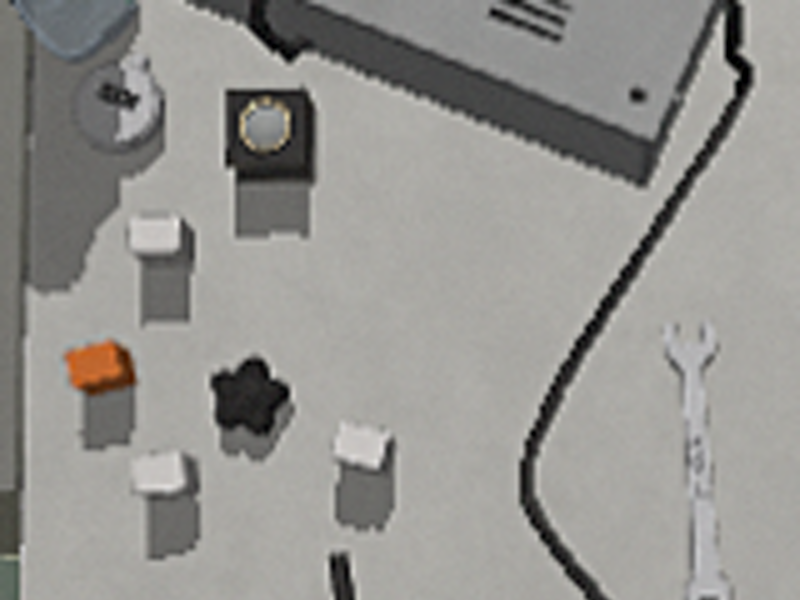

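View pics/c2.png

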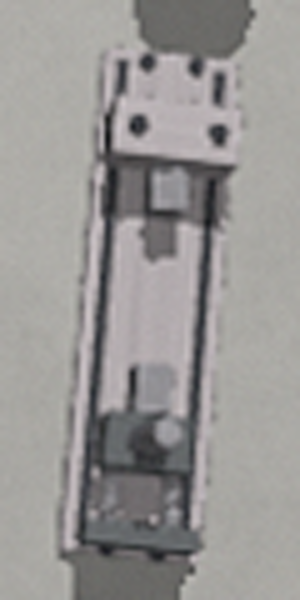

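View pics/c3.png

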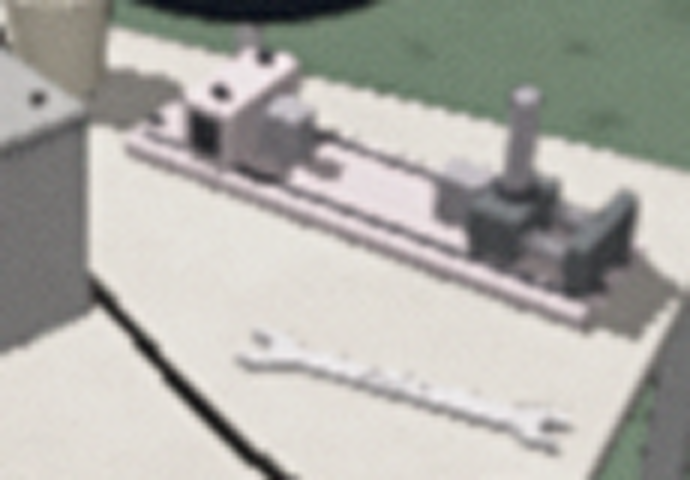

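View pics/c4.png

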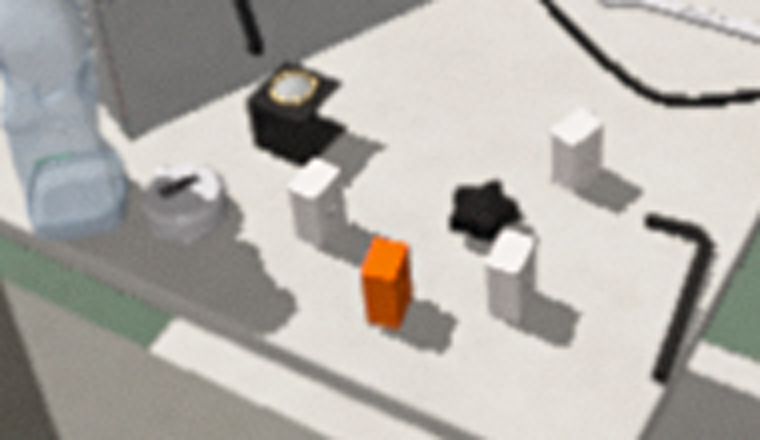

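Run:
```python
from h import *
im=cv2.imread("pics/top0.png"); c=cam("top"); s=cam("side")
hsv=cv2.cvtColor(im,cv2.COLOR_BGR2HSV); g=im.min(2)
def up(a): return cv2.resize(a,None,fx=8,fy=8,interpolation=cv2.INTER_CUBIC)
for nm,(u,v) in dict(A=(172,197),B=(172,244),C=(213,239)).items():
    r=up(g[v-9:v+9,u-10:u+10]); th=208
    print(nm,g[v-4:v+5,u-6:u+7].max(), np.median(g[v-1:v+2,u-2:u+2]), g[v-9,u-10])
    m=(r>212).astype(np.uint8)
    cs,_=cv2.findContours(m,cv2.RETR_EXTERNAL,cv2.CHAIN_APPROX_NONE)
    k=max(cs,key=cv2.contourArea); p=(k[:,0,:]+.5)/8-.5+[u-10,v-9]
    w=onplane(p,.04,c)[:,:2]; print(nm,cv2.minAreaRect((w*1000).astype(np.float32)))
cv2.imwrite("pics/c5.png",cv2.resize(im[100:290,60:200],None,fx=3,fy=3,interpolation=cv2.INTER_CUBIC))
im=cv2.imread("pics/side0.png")
cv2.imwrite("pics/c6.png",cv2.resize(im[180:384,60:300],None,fx=3,fy=3)[:600])
```

```text
A 217 193.5 101
A ((598.8716430664062, 219.5038299560547), (3.7806668281555176, 1.2387579679489136), 0.42591068148612976)
B 218 192.0 100
B ((470.4184875488281, 224.28724670410156), (7.266944408416748, 1.1961884498596191), 88.35186767578125)
C 212 195.0 165
C ((485.6783447265625, 120.12171173095703), (0.9017221331596375, 3.9003493785858154), 89.13040161132812)
```

View pics/c6.png

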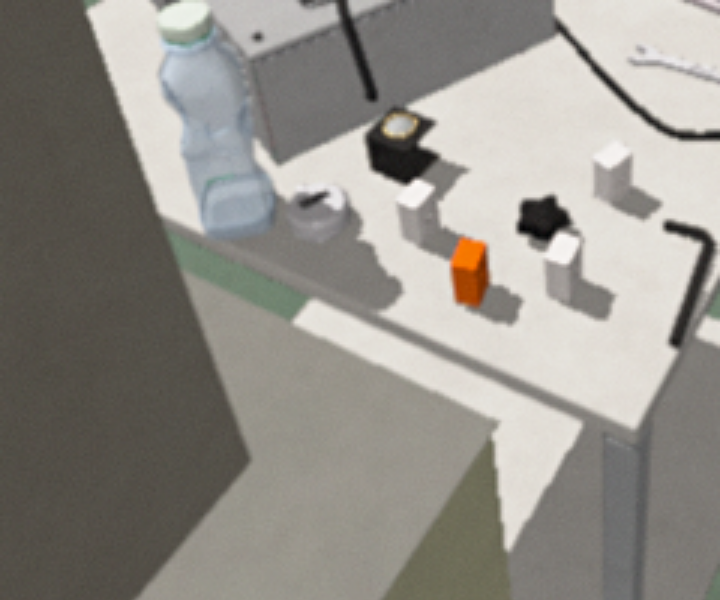

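View pics/c5.png

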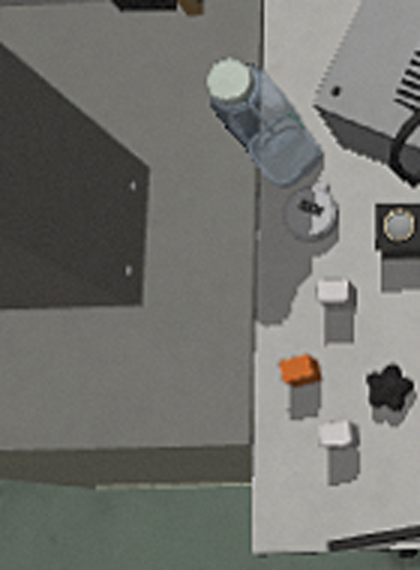

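Run:
```python
from h import *
c=cam("top"); s=cam("side")
for z in (-.3,-.2,-.1,-.05,0,.1,.2,.3,.5):
    print(z,onplane((142.7,333),z,s)[0,:2].round(3),onplane((88,180),z,s)[0,:2].round(3),onplane((107.7,201),z,c)[0,:2].round(3),onplane((110,155.7),z,c)[0,:2].round(3), onplane((225,320),z,s)[0,:2].round(3), onplane((144,248),z,c)[0,:2].round(3))
```

```text
-0.3 [0.762 0.318] [ 1.485 -0.134] [0.655 0.513] [0.812 0.512] [0.583 0.179] [0.497 0.387]
-0.2 [0.702 0.355] [ 1.343 -0.046] [0.635 0.476] [0.781 0.475] [0.544 0.232] [0.489 0.359]
-0.1 [0.642 0.392] [1.201 0.043] [0.616 0.439] [0.749 0.438] [0.504 0.285] [0.481 0.332]
-0.05 [0.612 0.41 ] [1.13  0.087] [0.606 0.42 ] [0.733 0.419] [0.484 0.311] [0.477 0.318]
0 [0.583 0.429] [1.058 0.131] [0.596 0.402] [0.717 0.401] [0.465 0.337] [0.473 0.304]
0.1 [0.523 0.466] [0.916 0.219] [0.576 0.365] [0.685 0.364] [0.425 0.39 ] [0.465 0.277]
0.2 [0.463 0.502] [0.774 0.308] [0.556 0.328] [0.654 0.327] [0.386 0.443] [0.457 0.249]
0.3 [0.403 0.539] [0.632 0.396] [0.536 0.291] [0.622 0.29 ] [0.347 0.495] [0.449 0.222]
0.5 [0.284 0.613] [0.347 0.573] [0.496 0.217] [0.558 0.216] [0.268 0.601] [0.433 0.167]
```

```bash
cat >> h.py <<'E'
from scipy.spatial.transform import Rotation as Ro
def tool():
    s=manip.sense(); return np.array(s["tool_pos"]),Ro.from_euler("xyz",s["tool_rot"],degrees=True).as_matrix(),s
def mv(target,yaw=None):
    """shift (mm) & rotvec(deg) in tool axes; yaw: desired world heading (deg) of tool y, tool x down"""
    p,R,s=tool(); t=R.T@(np.array(target)-p)*1000; 
    if yaw is not None:
        best=None
        for k in (0,180):
            a=np.radians(yaw+k); y=np.array([np.cos(a),np.sin(a),0]); x=np.array([0,0,-1.]); G=np.c_[x,y,np.cross(x,y)]
            r=Ro.from_matrix(R.T@G).as_rotvec(degrees=True)
            print("yaw",yaw+k,"rot",r.round(2))
    print("shift",t.round(1))
E
python3 - <<'E'
from h import *
p,R,s=tool(); print(R.round(3)); print("tool y heading",np.degrees(np.arctan2(R[1,1],R[0,1])))
w=cam("wrist"); o,v=ray((w[0][0,2],w[0][1,2]),w); print("cam in tool",R.T@(o-p),"axis",R.T@v[0], "cam right axis in tool",(R.T@w[2].T[:,0]))
print(proj(p+R@np.array([0,0,0]),w))
c=cam("top")
print(onplane([(321,165),(312.4,266),(347.6,165.4),(339.6,264.6)],.01,c).round(4))
print("noses", onplane([(300+155/5,155+73),(300+165/5,155+209/5)],.038,c).round(4))
mv((.52,-.16,.28),-98)
mv((.47,.19,.28),90)
E
```

```text
[[-0.    -0.245  0.969]
 [ 0.001  0.969  0.245]
 [-1.     0.001 -0.   ]]
tool y heading 104.18921946262275
cam in tool [-1.57921603e-01  6.42087684e-05 -7.20933659e-02] axis [0.96272658 0.00108597 0.2704743 ] cam right axis in tool [-7.11785964e-04  9.99998649e-01 -1.48151781e-03]
[[251.28718555 236.23712882]]
[[ 0.6692 -0.1498  0.01  ]
 [ 0.4147 -0.1123  0.01  ]
 [ 0.6659 -0.2185  0.01  ]
 [ 0.4154 -0.1793  0.01  ]]
noses [[ 0.5031 -0.159   0.038 ]
 [ 0.5797 -0.1693  0.038 ]]
yaw -98 rot [-1.5781e+02  1.0000e-01 -3.0000e-02]
yaw 82 rot [ 2.219e+01 -2.000e-02 -7.000e-02]
shift [-53.7 392.1 464.9]
yaw 90 rot [14.19 -0.02 -0.07]
yaw 270 rot [-1.6581e+02  1.0000e-01 -3.0000e-02]
shift [-53.3 743.7 502.2]
```

```bash
python3 -m crank '[{"grip":1,"translation":[-50,392,425],"rotation":[22,0,0]},{"grip":1,"translation":[-50,392,425],"rotation":[22,0,0]},{"grip":1,"translation":[-50,392,425],"rotation":[22,0,0]},{"grip":1,"translation":[-50,392,425],"rotation":[22,0,0]},{"grip":1,"translation":[-50,392,425],"rotation":[22,0,0]},{"grip":1,"translation":[-50,392,425],"rotation":[22,0,0]},{"grip":1,"translation":[-50,392,425],"rotation":[22,0,0]},{"grip":1,"translation":[-50,392,425],"rotation":[22,0,0]},{"grip":1,"translation":[-50,392,425],"rotation":[22,0,0]},{"grip":1,"translation":[-50,392,425],"rotation":[22,0,0]},{"grip":1,"translation":[-50,392,425],"rotation":[22,0,0]},{"grip":1,"translation":[-50,392,425],"rotation":[22,0,0]},{"grip":1,"translation":[-50,392,425],"rotation":[22,0,0]},{"grip":1,"translation":[-50,392,425],"rotation":[22,0,0]},{"grip":1,"translation":[-50,392,425],"rotation":[22,0,0]},{"grip":1,"translation":[-50,392,425],"rotation":[22,0,0]},{"grip":1,"translation":[-50,392,425],"rotation":[22,0,0]},{"grip":1,"translation":[-50,392,425],"rotation":[22,0,0]}]'
python3 - <<'E'
from h import *
im=manip.grab_frame("wrist"); cv2.imwrite("pics/w1.png",im[:,:,::-1]); cv2.imwrite("pics/w1b.png",cv2.resize(im[:,:,::-1],(768,576)))
import pickle; pickle.dump(cam("wrist"),open("w1.pkl","wb")); p,R,s=tool(); print(p,np.degrees(np.arctan2(R[1,1],R[0,1])),s["time_s"])
E
```

```text
time_s: 1.65
tool_pos: [0.4807, -0.1705, 0.276]
tool_rot: [140.3, 89.9, 132.4]
wrist_force: [-0.6, -0.7, -0.3]
gripper_width: 0.0873
[ 0.48066564 -0.17074461  0.27612478] 82.11505822973673 1.7
```

View pics/w1b.png

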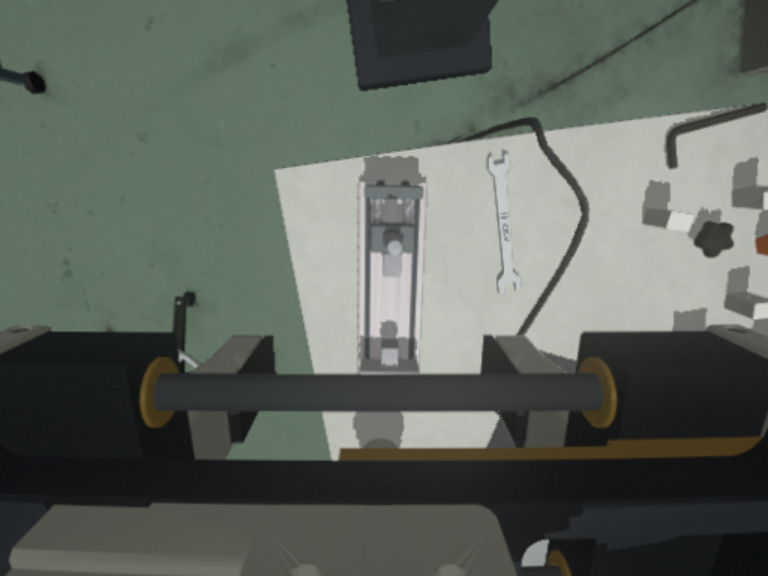

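Run:
```python
from h import *
im=cv2.imread("pics/w1.png")
cv2.imwrite("pics/w1c.png",cv2.resize(im[115:255,230:300],None,fx=4.2,fy=4.2,interpolation=cv2.INTER_CUBIC))
cv2.imwrite("pics/w1d.png",cv2.resize(im[95:245,420:512],None,fx=4,fy=4,interpolation=cv2.INTER_CUBIC))
```

```text
(no output)
```

View pics/w1c.png

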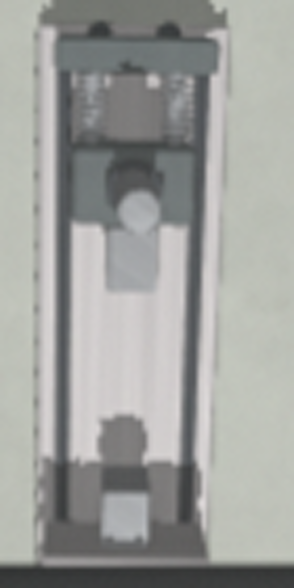

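View pics/w1d.png

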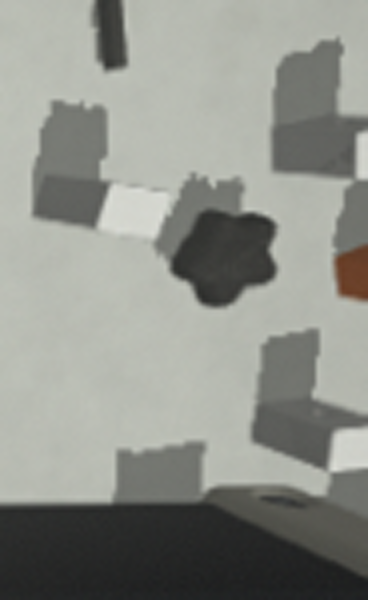

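Run:
```python
from h import *
import pickle
w=pickle.load(open("w1.pkl","rb"))
def px(p,o=(230,115),f=4.2): return (np.array(p)+.5)/f-.5+np.array(o)
a=onplane(px([(107,290),(157,291),(103,491),(150,490)]),.038,w); print(a.round(4))
pf=a[:2].mean(0); ff=a[2:].mean(0); d=ff-pf; print(pf,ff,np.linalg.norm(d),np.degrees(np.arctan2(d[1],d[0])))
b=onplane(px([(38,30),(36,560),(226,30),(208,558)]),.01,w); print(b.round(4))
for i,j in((0,1),(2,3)): d=b[j]-b[i]; print(np.degrees(np.arctan2(d[1],d[0])),np.linalg.norm(d))
# post top z=.09
print("post",onplane(px([(139,211)]),.09,w))
# block C
q=onplane(px([(110,184),(168,194),(155,240),(97,226)],(420,95),4),.04,w); print(q.round(4),q.mean(0))
```

```text
[[ 0.5036 -0.1678  0.038 ]
 [ 0.5064 -0.1501  0.038 ]
 [ 0.5804 -0.1796  0.038 ]
 [ 0.5824 -0.162   0.038 ]]
[ 0.50504664 -0.15896784  0.038     ] [ 0.58143702 -0.17079937  0.038     ] 0.07730120201228974 -8.804158715976698
[[ 0.4113 -0.1802  0.01  ]
 [ 0.6191 -0.2122  0.01  ]
 [ 0.4205 -0.1129  0.01  ]
 [ 0.6279 -0.1422  0.01  ]]
-8.76766374356068 0.21027247812440478
-8.036431345775778 0.20948526871963052
post [[ 0.46805744 -0.15393421  0.09      ]]
[[0.477  0.1193 0.04  ]
 [0.4835 0.1416 0.04  ]
 [0.5001 0.1377 0.04  ]
 [0.4919 0.1151 0.04  ]] [0.4881244  0.12841766 0.04      ]
```

```bash
python3 -m crank '[{"grip":0.6,"translation":[10,340,-28],"rotation":[0,0,0]},{"grip":0.6,"translation":[10,340,-28],"rotation":[0,0,0]},{"grip":0.6,"translation":[10,340,-28],"rotation":[0,0,0]},{"grip":0.6,"translation":[10,340,-28],"rotation":[0,0,0]},{"grip":0.6,"translation":[10,340,-28],"rotation":[0,0,0]},{"grip":0.6,"translation":[10,340,-28],"rotation":[0,0,0]},{"grip":0.6,"translation":[10,340,-28],"rotation":[0,0,0]},{"grip":0.6,"translation":[10,340,-28],"rotation":[0,0,0]},{"grip":0.6,"translation":[10,340,-28],"rotation":[0,0,0]},{"grip":0.6,"translation":[10,340,-28],"rotation":[0,0,0]},{"grip":0.6,"translation":[10,340,-28],"rotation":[0,0,0]},{"grip":0.6,"translation":[10,340,-28],"rotation":[0,0,0]}]' 20
python3 - <<'E'
from h import *
im=manip.grab_frame("wrist"); cv2.imwrite("pics/w2.png",im[:,:,::-1]); cv2.imwrite("pics/w2b.png",cv2.resize(im[60:260,100:400,::-1],None,fx=2.6,fy=2.6,interpolation=cv2.INTER_CUBIC))
import pickle; pickle.dump(cam("wrist"),open("w2.pkl","wb")); p,R,s=tool(); print(p,np.degrees(np.arctan2(R[1,1],R[0,1])),s["time_s"],s["gripper_width"])
E
```

```text
time_s: 2.7
tool_pos: [0.4996, 0.1684, 0.2665]
tool_rot: [146.6, 89.9, 138.6]
wrist_force: [-0.3, -0.8, 0.2]
gripper_width: 0.0525
[0.49962258 0.16828941 0.26664507] 82.00442778833943 2.75 0.05254482166510541
```

View pics/w2b.png

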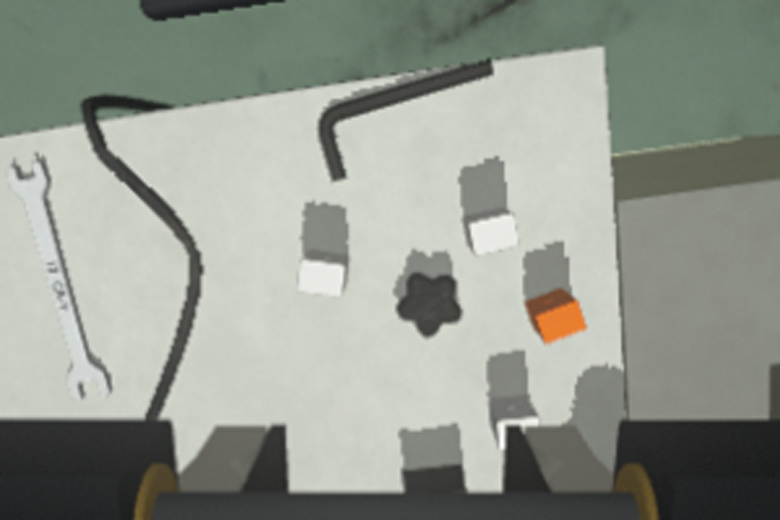

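The three whitish blocks are C (322,278), B (493,233) and A (513,430, partly hidden). The orange one at (558,315) has the same shape but is the wrong colour, so I leave it. Next I measure C and B.

```bash
cat >> h.py <<'E'
def seg(im,u,v,w,h=11,th=200,z=.04):
    g=im.min(2); u=int(round(u));v=int(round(v)); f=8
    r=cv2.resize(g[v-h:v+h,u-h:u+h],None,fx=f,fy=f,interpolation=cv2.INTER_CUBIC)
    m=(r>th).astype(np.uint8); cs,_=cv2.findContours(m,cv2.RETR_EXTERNAL,cv2.CHAIN_APPROX_NONE)
    k=max(cs,key=cv2.contourArea); p=(k[:,0,:]+.5)/f-.5+[u-h,v-h]
    W=onplane(p,z,w)[:,:2]*1000; rc=cv2.minAreaRect(W.astype(np.float32)); b=cv2.boxPoints(rc)
    e=max((b[1]-b[0],b[2]-b[1]),key=np.linalg.norm); hd=np.degrees(np.arctan2(e[1],e[0]))%180
    return np.array(rc[0]),sorted(rc[1]),hd
E
python3 - <<'E'
from h import *
import pickle
w=pickle.load(open("w2.pkl","rb")); im=cv2.imread("pics/w2.png")
def px(p): return (np.array(p)+.5)/2.6-.5+np.array((100,60))
for n,p in dict(C=(322,278),B=(493,233)).items():
    q=px(p); g=im.min(2); i,j=int(q[1]),int(q[0]); print(n,g[i-12:i+12:2,j],g[i,j-14:j+14:2])
    for th in (195,205,215): print(n,th,seg(im,*q,w,th=th))
print("knob",onplane(px((430,303)),.02,w), "hex",onplane(px((337,178)),0.004,w))
print("A front corners",onplane(px([(498,428),(537,420)]),.04,w))
E
```

```text
C [132 122 111 167 230 228 229 229 230 220 198 197] [203 203 199 222 230 229 229 229 229 230 229 231 155 196]
C 195 (array([488.92269897, 129.69104004]), [31.72454261779785, 31.774494171142578], np.float32(171.11835))
C 205 (array([489.03704834, 128.78153992]), [18.251848220825195, 24.411924362182617], np.float32(73.86738))
C 215 (array([488.82003784, 129.01460266]), [17.235544204711914, 23.748537063598633], np.float32(74.53214))
B [131 129 110 164 231 229 229 228 228 231 198 198] [202 202 123 218 229 229 229 229 229 229 229 229 201 199]
B 195 (array([476.35662842, 225.0383606 ]), [30.83675193786621, 31.220272064208984], np.float32(83.498405))
B 205 (array([478.22332764, 226.79736328]), [18.174602508544922, 24.899988174438477], np.float32(95.58941))
B 215 (array([478.07144165, 226.56019592]), [17.3735294342041, 24.09149169921875], np.float32(95.44492))
knob [[0.51523229 0.18765151 0.02      ]] hex [[0.43757859 0.14371811 0.004     ]]
A front corners [[0.59053266 0.21738775 0.04      ]
 [0.58873567 0.24050414 0.04      ]]
```

Run:
```python
from h import *
mv((.489,.129,.1),74); mv((.489,.129,.014),74)
```

```text
yaw 74 rot [ 8.   -0.06 -0.06]
yaw 254 rot [-1.72e+02  8.00e-02 -9.00e-02]
shift [166.6 -40.6  -4.9]
yaw 74 rot [ 8.   -0.06 -0.06]
yaw 254 rot [-1.72e+02  8.00e-02 -9.00e-02]
shift [252.6 -40.6  -4.8]
```

```bash
python3 -m crank '[{"grip":0.42,"translation":[40,-40.6,-4.9],"rotation":[4,0,0]},{"grip":0.42,"translation":[80,-40.6,-4.9],"rotation":[8,0,0]},{"grip":0.42,"translation":[120,-40.6,-4.9],"rotation":[8,0,0]},{"grip":0.42,"translation":[150,-40.6,-4.9],"rotation":[8,0,0]},{"grip":0.42,"translation":[180,-40.6,-4.9],"rotation":[8,0,0]},{"grip":0.42,"translation":[200,-40.6,-4.9],"rotation":[8,0,0]},{"grip":0.42,"translation":[200,-40.6,-4.9],"rotation":[8,0,0]}]'
python3 - <<'E'
from h import *
im=manip.grab_frame("wrist"); cv2.imwrite("pics/w3.png",im[:,:,::-1]); cv2.imwrite("pics/w3b.png",cv2.resize(im[60:320,100:400,::-1],None,fx=2.3,fy=2.3,interpolation=cv2.INTER_CUBIC))
p,R,s=tool(); print(p,np.degrees(np.arctan2(R[1,1],R[0,1])),s["time_s"],s["gripper_width"])
mv((.489,.129,.014),74)
w=cam("wrist")
q=proj([(.489,.129,.04)],w)[0]; print(q)
for th in (205,215): print(seg(im[:,:,::-1],*q,w,h=26,th=th))
E
```

```text
time_s: 3.33
tool_pos: [0.4865, 0.126, 0.0629]
tool_rot: [-144.2, 89.6, -160.4]
wrist_force: [-1.0, 0.0, -0.6]
gripper_width: 0.0362
[0.48791494 0.12691996 0.06529604] 73.89195375195885 3.3833 0.0368716523717382
yaw 74 rot [-0.11 -0.21  0.14]
yaw 254 rot [179.89   0.22   0.33]
shift [51.3  2.4  0.7]
[254.17571216 222.58336234]
(array([491.50402832, 130.15501404]), [18.327133178710938, 24.801292419433594], np.float32(73.64319))
(array([491.3565979 , 130.08102417]), [17.71742057800293, 24.22353744506836], np.float32(73.61673))
```

View pics/w3b.png

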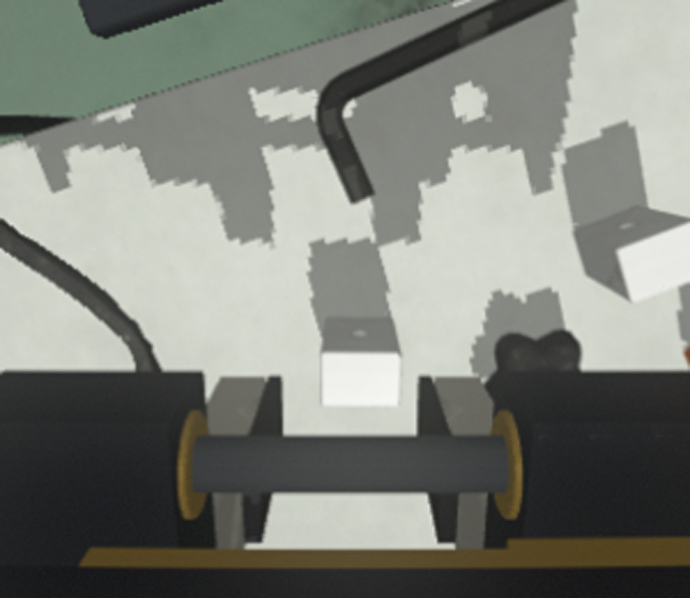

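```bash
python3 -m crank '[{"grip":0.42,"translation":[20,3.5,1.6],"rotation":[0,0,0]},{"grip":0.42,"translation":[40,3.5,1.6],"rotation":[0,0,0]},{"grip":0.42,"translation":[51,3.5,1.6],"rotation":[0,0,0]},{"grip":0.42,"translation":[51,3.5,1.6],"rotation":[0,0,0]},{"grip":0.42,"translation":[51,3.5,1.6],"rotation":[0,0,0]},{"grip":0.1,"translation":[51,3.5,1.6],"rotation":[0,0,0]},{"grip":0.1,"translation":[51,3.5,1.6],"rotation":[0,0,0]},{"grip":0.1,"translation":[51,3.5,1.6],"rotation":[0,0,0]},{"grip":0.1,"translation":[51,3.5,1.6],"rotation":[0,0,0]},{"grip":0.1,"translation":[51,3.5,1.6],"rotation":[0,0,0]},{"grip":0.1,"translation":[51,3.5,1.6],"rotation":[0,0,0]}]' 20
python3 - <<'E'
from h import *
p,R,s=tool(); print(p,np.degrees(np.arctan2(R[1,1],R[0,1])),s["time_s"],s["gripper_width"],s["wrist_force"])
E
```

```text
time_s: 4.3
tool_pos: [0.4911, 0.1302, 0.0157]
tool_rot: [-154.2, 89.9, -170.2]
wrist_force: [-0.8, -0.8, 8.0]
gripper_width: 0.0247
[0.49110469 0.13020644 0.01573152] 73.9272187411597 4.3 0.02470755252436999 [-0.76889662 -0.75196525  8.03431296]
```

```bash
python3 - <<'E'
from h import *
mv((.5691,-.1682,.12),81.5)
E
python3 -m crank '[{"grip":0.1,"translation":[-15,0,0],"rotation":[0,0,0]},{"grip":0.1,"translation":[-45,0,0],"rotation":[0,0,0]},{"grip":0.1,"translation":[-80,0,0],"rotation":[0,0,0]},{"grip":0.1,"translation":[-100,0,0],"rotation":[0,0,0]},{"grip":0.1,"translation":[-100,0,0],"rotation":[0,0,0]},{"grip":0.1,"translation":[-100,0,0],"rotation":[0,0,0]}]'
python3 - <<'E'
from h import *
im=manip.grab_frame("wrist"); cv2.imwrite("pics/w4.png",im[:,:,::-1]);p,R,s=tool(); print(p,s["wrist_force"],s["gripper_width"])
mv((.5691,-.1682,.12),81.5)
E
```

```text
yaw 81.5 rot [-7.57 -0.11  0.05]
yaw 261.5 rot [1.7243e+02 7.0000e-02 1.7000e-01]
shift [-104.3 -265.2  157.4]
time_s: 4.8
tool_pos: [0.4921, 0.1309, 0.1177]
tool_rot: [78.5, 89.9, 62.5]
wrist_force: [-1.0, 0.7, -0.9]
gripper_width: 0.0247
[0.49126147 0.13037284 0.11638584] [ 0.08348629 -0.45813918 -1.4481794 ] 0.024695752958249276
yaw 81.5 rot [-7.59 -0.07 -0.03]
yaw 261.5 rot [ 1.7241e+02 -5.0000e-02  1.0000e-01]
shift [  -3.9 -265.3  157.5]
```

View pics/w4.png

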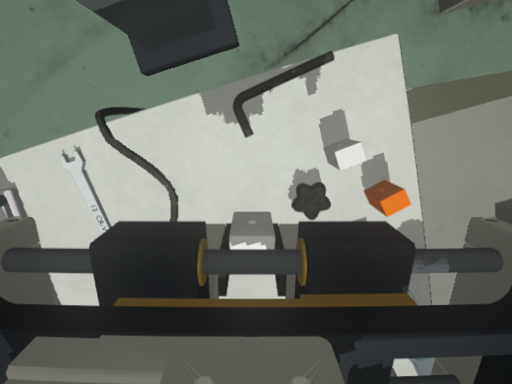

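```bash
python3 -m crank '[{"grip":0.1,"translation":[-6,-66,39],"rotation":[-4,0,0]},{"grip":0.1,"translation":[-6,-99,59],"rotation":[-7.5,0,0]},{"grip":0.1,"translation":[-6,-132,78],"rotation":[-7.5,0,0]},{"grip":0.1,"translation":[-6,-165,98],"rotation":[-7.5,0,0]},{"grip":0.1,"translation":[-6,-200,118],"rotation":[-7.5,0,0]},{"grip":0.1,"translation":[-6,-232,138],"rotation":[-7.5,0,0]},{"grip":0.1,"translation":[-6,-255,151],"rotation":[-7.5,0,0]},{"grip":0.1,"translation":[-6,-265,157.5],"rotation":[-7.5,0,0]},{"grip":0.1,"translation":[-6,-265,157.5],"rotation":[-7.5,0,0]},{"grip":0.1,"translation":[-6,-265,157.5],"rotation":[-7.5,0,0]}]'
python3 - <<'E'
from h import *
im=manip.grab_frame("wrist"); cv2.imwrite("pics/w5.png",cv2.resize(im[:,:,::-1],(768,576)));p,R,s=tool(); print(p,s["wrist_force"],s["gripper_width"])
im=manip.grab_frame("side"); cv2.imwrite("pics/s5.png",cv2.resize(im[120:220,220:360,::-1],None,fx=5,fy=5))
mv((.5691,-.1682,.0262),81.5)
E
```

```text
time_s: 5.68
tool_pos: [0.5682, -0.169, 0.1202]
tool_rot: [174.7, 89.8, 165.9]
wrist_force: [-0.2, 0.5, -0.7]
gripper_width: 0.0247
[ 0.56816266 -0.16809394  0.12057516] [-0.70577459  0.44667504 -0.7183534 ] 0.02536048358523192
yaw 81.5 rot [-0.09 -0.18 -0.04]
yaw 261.5 rot [ 1.7991e+02 -6.0000e-02  2.8000e-01]
shift [94.8 -0.7  1.1]
```

View pics/w5.png

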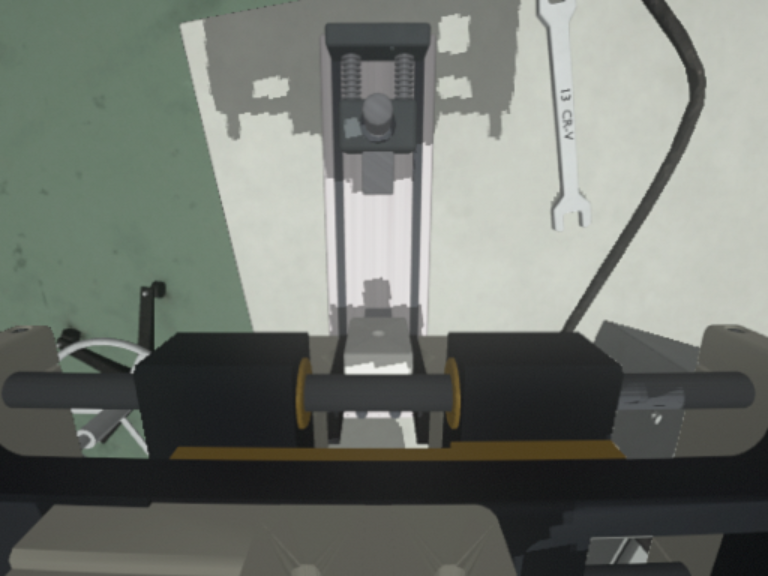

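View pics/s5.png

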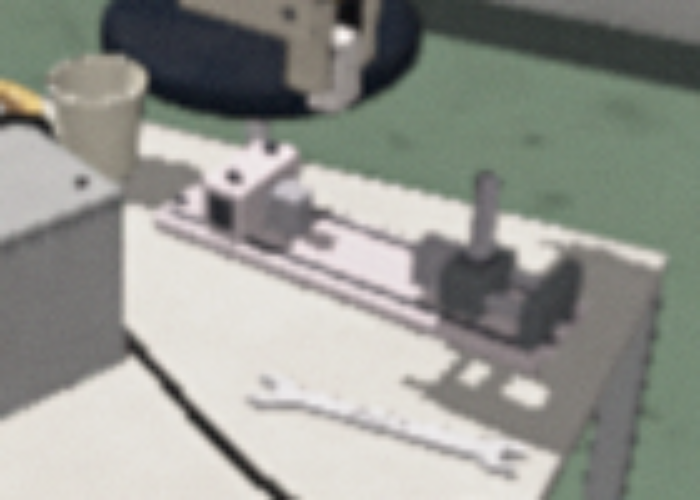

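Run:
```python
from h import *
w=cam("wrist")
a=onplane((np.array([(362.,193.5),(393,193)])+.5)/1.5-.5,.038,w); print(a.round(4)); m=a.mean(0); 
u=np.array([np.cos(np.radians(-8.5)),np.sin(np.radians(-8.5)),0]); print(m, m+.0773*u)
```

```text
[[ 0.5042 -0.1665  0.038 ]
 [ 0.5066 -0.1487  0.038 ]]
[ 0.50536735 -0.15761056  0.038     ] [ 0.58181828 -0.16903623  0.038     ]
```

```bash
python3 -m crank '[{"grip":0.1,"translation":[35,-0.7,0.8],"rotation":[0,0,0]},{"grip":0.1,"translation":[65,-0.7,0.8],"rotation":[0,0,0]},{"grip":0.1,"translation":[80,-0.7,0.8],"rotation":[0,0,0]},{"grip":0.1,"translation":[88,-0.7,0.8],"rotation":[0,0,0]},{"grip":0.1,"translation":[92,-0.7,0.8],"rotation":[0,0,0]},{"grip":0.1,"translation":[94,-0.7,0.8],"rotation":[0,0,0]},{"grip":0.1,"translation":[94,-0.7,0.8],"rotation":[0,0,0]},{"grip":0.1,"translation":[94,-0.7,0.8],"rotation":[0,0,0]},{"grip":0.1,"translation":[94,-0.7,0.8],"rotation":[0,0,0]}]'
python3 - <<'E'
from h import *
p,R,s=tool(); print(p,s["wrist_force"],s["gripper_width"])
im=manip.grab_frame("side"); cv2.imwrite("pics/s6.png",cv2.resize(im[120:220,220:360,::-1],None,fx=5,fy=5))
p,R,s=tool(); print(p,s["wrist_force"],s["gripper_width"])
E
```

```text
time_s: 6.53
tool_pos: [0.5696, -0.1681, 0.0282]
tool_rot: [144.0, 89.9, 135.4]
wrist_force: [-0.8, 0.4, 0.4]
gripper_width: 0.0249
[ 0.56955729 -0.16810909  0.02817897] [-0.83332379  0.39509022  0.41930849] 0.02487711524324082
[ 0.56944341 -0.16817953  0.02807465] [ 0.69450826  0.29094008 -0.50215004] 0.024662177291959526
```

View pics/s6.png

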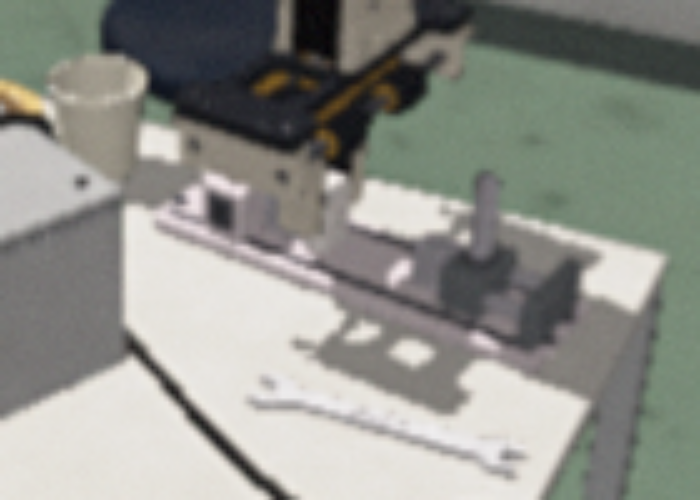

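```bash
python3 -m crank '[{"grip":0.1,"translation":[1,0,0],"rotation":[0,0,0]},{"grip":0.1,"translation":[2,0,0],"rotation":[0,0,0]},{"grip":0.1,"translation":[2,0,0],"rotation":[0,0,0]},{"grip":0.1,"translation":[2,0,0],"rotation":[0,0,0]}]'
```

```text
time_s: 6.92
tool_pos: [0.5694, -0.1682, 0.0261]
tool_rot: [147.4, 89.9, 138.8]
wrist_force: [-0.1, 0.4, -0.9]
gripper_width: 0.0249
```

```bash
python3 -m crank '[{"grip":0.1,"translation":[0.8,0,0],"rotation":[0,0,0]},{"grip":0.1,"translation":[0.8,0,0],"rotation":[0,0,0]},{"grip":0.1,"translation":[0.8,0,0],"rotation":[0,0,0]}]'
```

```text
time_s: 7.17
tool_pos: [0.5695, -0.1682, 0.0258]
tool_rot: [142.9, 89.9, 134.4]
wrist_force: [-1.7, 0.6, 6.0]
gripper_width: 0.0249
```

```bash
python3 -m crank '[{"grip":0.5,"translation":[0,0,0],"rotation":[0,0,0]},{"grip":0.5,"translation":[0,0,0],"rotation":[0,0,0]},{"grip":0.5,"translation":[0,0,0],"rotation":[0,0,0]},{"grip":0.5,"translation":[0,0,0],"rotation":[0,0,0]},{"grip":0.5,"translation":[-20,0,0],"rotation":[0,0,0]},{"grip":0.5,"translation":[-50,0,0],"rotation":[0,0,0]},{"grip":0.5,"translation":[-90,0,0],"rotation":[0,0,0]},{"grip":0.5,"translation":[-115,0,-20],"rotation":[0,0,0]},{"grip":0.5,"translation":[-115,0,-40],"rotation":[0,0,0]},{"grip":0.5,"translation":[-115,0,-40],"rotation":[0,0,0]}]'
python3 - <<'E'
from h import *
im=manip.grab_frame("wrist"); cv2.imwrite("pics/w7.png",im[:,:,::-1]); cv2.imwrite("pics/w7b.png",cv2.resize(im[60:260,150:350,::-1],None,fx=3,fy=3,interpolation=cv2.INTER_CUBIC));p,R,s=tool(); print(p,s["time_s"])
im=manip.grab_frame("side"); cv2.imwrite("pics/s7.png",cv2.resize(im[120:220,220:360,::-1],None,fx=5,fy=5))
mv((.48,.227,.12),95.5)
E
```

```text
time_s: 8.0
tool_pos: [0.5281, -0.162, 0.1427]
tool_rot: [59.8, 89.9, 51.1]
wrist_force: [-1.6, 0.3, -1.2]
gripper_width: 0.0441
[ 0.52901089 -0.16219146  0.14185024] 8.05
yaw 95.5 rot [-14.08   0.    -0.06]
yaw 275.5 rot [ 1.6592e+02 -9.0000e-02 -0.0000e+00]
shift [  21.7  377.5 -107.2]
```

View pics/w7b.png

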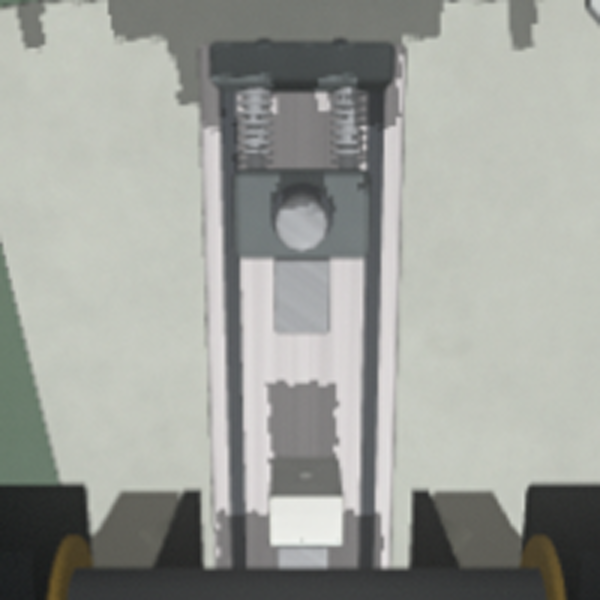

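View pics/s7.png

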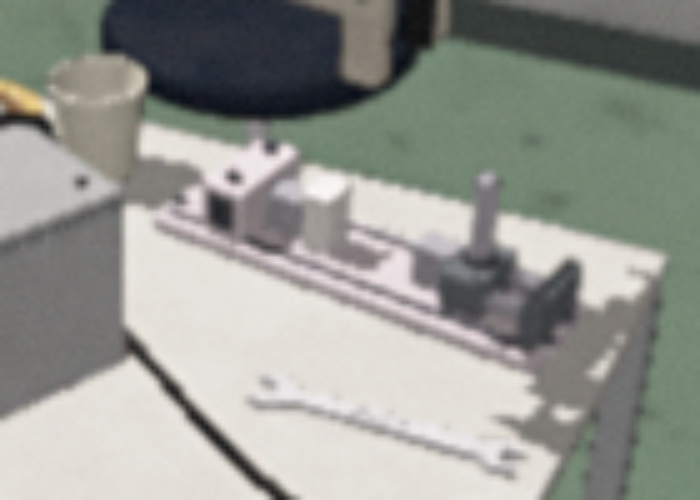

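Run:
```python
from h import *
w=cam("wrist")
def px(p): return (np.array(p,float)+.5)/3-.5+np.array((150,60))
b=onplane(px([(271,495),(338,493),(340,545),(271,546)]),.05,w); n=onplane(px([(275,332),(329,331)]),.038,w)
print(b.round(4)); bc=b.mean(0); nc=n.mean(0); print(bc,nc)
a=np.radians(-8.5);u=np.array([np.cos(a),np.sin(a),0]);l=np.array([-u[1],u[0],0])
print("along",(bc-nc)@u,"lat",(bc-nc)@l)
```

```text
[[ 0.5568 -0.1774  0.05  ]
 [ 0.5594 -0.1555  0.05  ]
 [ 0.578  -0.1574  0.05  ]
 [ 0.575  -0.1803  0.05  ]]
[ 0.5673201  -0.16762918  0.05      ] [ 0.50667396 -0.15952419  0.038     ]
along 0.06117798852986154 lat 0.0009481050861359367
```

```bash
python3 -m crank '[{"grip":0.45,"translation":[0,100,-25],"rotation":[-5,0,0]},{"grip":0.45,"translation":[0,100,-25],"rotation":[-10,0,0]},{"grip":0.45,"translation":[0,200,-50],"rotation":[-14,0,0]},{"grip":0.45,"translation":[0,200,-50],"rotation":[-14,0,0]},{"grip":0.45,"translation":[0,377,-107],"rotation":[-14,0,0]},{"grip":0.45,"translation":[20,377,-107],"rotation":[-14,0,0]},{"grip":0.45,"translation":[50,377,-107],"rotation":[-14,0,0]},{"grip":0.45,"translation":[60,377,-107],"rotation":[-14,0,0]},{"grip":0.45,"translation":[75,377,-107],"rotation":[-14,0,0]},{"grip":0.45,"translation":[75,377,-107],"rotation":[-14,0,0]},{"grip":0.45,"translation":[75,377,-107],"rotation":[-14,0,0]},{"grip":0.45,"translation":[75,377,-107],"rotation":[-14,0,0]},{"grip":0.45,"translation":[75,377,-107],"rotation":[-14,0,0]}]'
python3 - <<'E'
from h import *
im=manip.grab_frame("wrist")[:,:,::-1]; cv2.imwrite("pics/w8.png",im); cv2.imwrite("pics/w8b.png",cv2.resize(im[60:320,100:400],None,fx=2.3,fy=2.3,interpolation=cv2.INTER_CUBIC))
p,R,s=tool(); print(p,np.degrees(np.arctan2(R[1,1],R[0,1])),s["time_s"],s["gripper_width"])
w=cam("wrist")
q=proj([(.48,.2275,.04)],w)[0]; print(q)
for th in (205,215):
  r=seg(im,*q,w,h=24,th=th); print(r)
mv((*(r[0]/1000),.0155),r[2])
E
```

```text
time_s: 9.18
tool_pos: [0.4802, 0.2265, 0.066]
tool_rot: [-167.8, 89.9, -162.4]
wrist_force: [0.9, -0.8, 0.2]
gripper_width: 0.0395
[0.48046759 0.22617655 0.06646591] 95.41526463975853 9.2333 0.03901409843651708
[253.05732542 220.60438354]
(array([480.47149658, 226.92929077]), [35.298885345458984, 37.23957061767578], np.float32(5.471019))
(array([478.39901733, 225.74310303]), [17.59336280822754, 23.931365966796875], np.float32(95.47119))
yaw 95.47119 rot [-0.06 -0.02 -0.03]
yaw 275.4712 rot [ 1.7994e+02 -4.0000e-02  3.0000e-02]
shift [51.  -0.3 -2.1]
```

View pics/w8b.png

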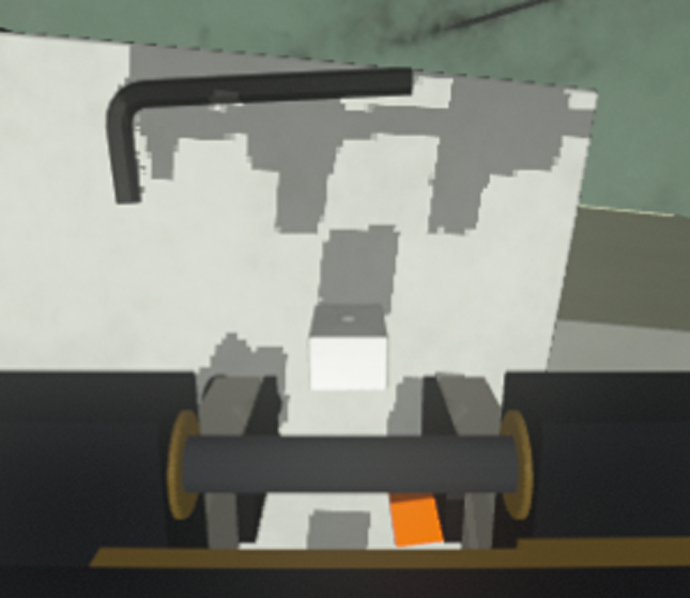

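```bash
python3 -m crank '[{"grip":0.45,"translation":[20,-0.5,-2],"rotation":[0,0,0]},{"grip":0.45,"translation":[38,-0.5,-2],"rotation":[0,0,0]},{"grip":0.45,"translation":[50,-0.5,-2],"rotation":[0,0,0]},{"grip":0.45,"translation":[50,-0.5,-2],"rotation":[0,0,0]},{"grip":0.45,"translation":[50,-0.5,-2],"rotation":[0,0,0]},{"grip":0.1,"translation":[50,-0.5,-2],"rotation":[0,0,0]},{"grip":0.1,"translation":[50,-0.5,-2],"rotation":[0,0,0]},{"grip":0.1,"translation":[50,-0.5,-2],"rotation":[0,0,0]},{"grip":0.1,"translation":[50,-0.5,-2],"rotation":[0,0,0]},{"grip":0.1,"translation":[50,-0.5,-2],"rotation":[0,0,0]}]' 20
python3 -m crank '[{"grip":0.1,"translation":[-15,0,0],"rotation":[0,0,0]},{"grip":0.1,"translation":[-45,0,0],"rotation":[0,0,0]},{"grip":0.1,"translation":[-80,0,0],"rotation":[0,0,0]},{"grip":0.1,"translation":[-105,0,0],"rotation":[0,0,0]},{"grip":0.1,"translation":[-105,0,0],"rotation":[0,0,0]},{"grip":0.1,"translation":[-105,0,0],"rotation":[0,0,0]}]'
python3 - <<'E'
from h import *
im=manip.grab_frame("wrist")[:,:,::-1]; cv2.imwrite("pics/w9.png",im)
p,R,s=tool(); print(p,np.degrees(np.arctan2(R[1,1],R[0,1])),s["time_s"],s["gripper_width"])
mv((.5491,-.1652,.12),81.5)
E
```

```text
time_s: 10.07
tool_pos: [0.4792, 0.2259, 0.0175]
tool_rot: [45.4, 89.9, 50.8]
wrist_force: [-0.5, -1.3, 6.2]
gripper_width: 0.0246
time_s: 10.57
tool_pos: [0.4797, 0.2266, 0.1244]
tool_rot: [43.1, 89.7, 48.6]
wrist_force: [0.5, -0.1, -1.1]
gripper_width: 0.0247
[0.47890701 0.22586205 0.12299279] 95.43011329308825 10.6167 0.024526206090603905
yaw 81.5 rot [13.93  0.1  -0.15]
yaw 261.5 rot [-1.6607e+02  2.2000e-01  1.4000e-01]
shift [   2.1 -396.    32.9]
```

View pics/w9.png

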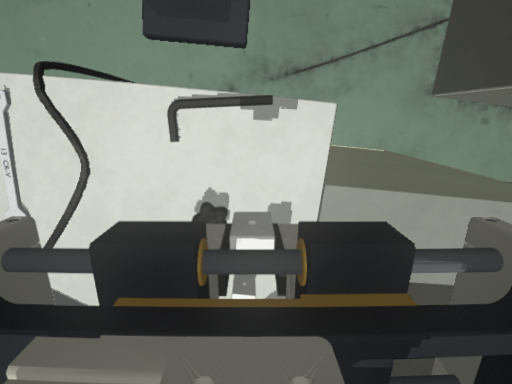

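```bash
python3 -m crank '[{"grip":0.1,"translation":[0,-60,5],"rotation":[5,0,0]},{"grip":0.1,"translation":[0,-100,8],"rotation":[10,0,0]},{"grip":0.1,"translation":[0,-140,12],"rotation":[14,0,0]},{"grip":0.1,"translation":[0,-180,15],"rotation":[14,0,0]},{"grip":0.1,"translation":[0,-220,18],"rotation":[14,0,0]},{"grip":0.1,"translation":[0,-260,22],"rotation":[14,0,0]},{"grip":0.1,"translation":[0,-300,25],"rotation":[14,0,0]},{"grip":0.1,"translation":[0,-340,28],"rotation":[14,0,0]},{"grip":0.1,"translation":[0,-375,31],"rotation":[14,0,0]},{"grip":0.1,"translation":[0,-396,33],"rotation":[14,0,0]},{"grip":0.1,"translation":[0,-396,33],"rotation":[14,0,0]},{"grip":0.1,"translation":[0,-396,33],"rotation":[14,0,0]},{"grip":0.1,"translation":[0,-396,33],"rotation":[14,0,0]}]'
python3 - <<'E'
from h import *
p,R,s=tool(); print(p,np.degrees(np.arctan2(R[1,1],R[0,1])),s["time_s"],s["gripper_width"])
mv((.5491,-.1652,.0275),81.5)
E
```

```text
time_s: 11.7
tool_pos: [0.5483, -0.1651, 0.1208]
tool_rot: [110.9, 89.8, 102.3]
wrist_force: [0.3, -0.1, 0.1]
gripper_width: 0.0245
[ 0.54831516 -0.16507925  0.12079874] 81.38811303771186 11.7 0.024462268841447973
yaw 81.5 rot [-0.11 -0.06 -0.15]
yaw 261.5 rot [ 1.7989e+02 -2.4000e-01  9.0000e-02]
shift [93.3 -0.3  0.9]
```

```bash
python3 -m crank '[{"grip":0.1,"translation":[35,-0.3,-1],"rotation":[0,0,0]},{"grip":0.1,"translation":[55,-0.3,-1],"rotation":[0,0,0]},{"grip":0.1,"translation":[70,-0.3,-1],"rotation":[0,0,0]},{"grip":0.1,"translation":[82,-0.3,-1],"rotation":[0,0,0]},{"grip":0.1,"translation":[88,-0.3,-1],"rotation":[0,0,0]},{"grip":0.1,"translation":[90,-0.3,-1],"rotation":[0,0,0]},{"grip":0.1,"translation":[92,-0.3,-1],"rotation":[0,0,0]},{"grip":0.1,"translation":[92,-0.3,-1],"rotation":[0,0,0]},{"grip":0.1,"translation":[92,-0.3,-1],"rotation":[0,0,0]}]'
```

```text
time_s: 12.45
tool_pos: [0.5477, -0.1647, 0.0295]
tool_rot: [87.6, 89.8, 79.0]
wrist_force: [0.0, 0.0, -0.6]
gripper_width: 0.0248
```

```bash
python3 -m crank '[{"grip":0.1,"translation":[1,0,0],"rotation":[0,0,0]},{"grip":0.1,"translation":[2,0,0],"rotation":[0,0,0]},{"grip":0.1,"translation":[2.4,0,0],"rotation":[0,0,0]},{"grip":0.1,"translation":[2.4,0,0],"rotation":[0,0,0]}]'
```

```text
time_s: 12.78
tool_pos: [0.548, -0.1647, 0.0276]
tool_rot: [74.1, 89.8, 65.6]
wrist_force: [-0.3, 0.2, 2.4]
gripper_width: 0.0252
```

```bash
python3 -m crank '[{"grip":0.45,"translation":[0.3,0,0],"rotation":[0,0,0]},{"grip":0.45,"translation":[0.3,0,0],"rotation":[0,0,0]},{"grip":0.45,"translation":[0.3,0,0],"rotation":[0,0,0]},{"grip":0.45,"translation":[0,0,0],"rotation":[0,0,0]},{"grip":0.45,"translation":[-20,0,0],"rotation":[0,0,0]},{"grip":0.45,"translation":[-50,0,0],"rotation":[0,0,0]},{"grip":0.45,"translation":[-90,0,0],"rotation":[0,0,0]},{"grip":0.45,"translation":[-120,0,0],"rotation":[0,0,0]},{"grip":0.45,"translation":[-120,0,-15],"rotation":[0,0,0]},{"grip":0.45,"translation":[-120,0,-15],"rotation":[0,0,0]}]'
python3 - <<'E'
from h import *
im=manip.grab_frame("wrist"); cv2.imwrite("pics/w10.png",im[:,:,::-1]); cv2.imwrite("pics/w10b.png",cv2.resize(im[60:260,150:350,::-1],None,fx=3,fy=3,interpolation=cv2.INTER_CUBIC));p,R,s=tool(); print(p,s["time_s"])
im=manip.grab_frame("side"); cv2.imwrite("pics/s10.png",cv2.resize(im[120:220,220:360,::-1],None,fx=5,fy=5))
mv((.594,.229,.12),94)
import pickle; pickle.dump(cam("wrist"),open("w10.pkl","wb"))
E
```

```text
time_s: 13.62
tool_pos: [0.5325, -0.1626, 0.1497]
tool_rot: [44.3, 89.7, 35.7]
wrist_force: [-2.0, -0.5, -1.6]
gripper_width: 0.0393
[ 0.53254964 -0.16269227  0.1484698 ] 13.6667
yaw 94 rot [-12.59   0.09  -0.18]
yaw 274 rot [ 1.6741e+02 -2.6000e-01 -1.3000e-01]
shift [ 28.9 396.4   2. ]
```

View pics/w10b.png

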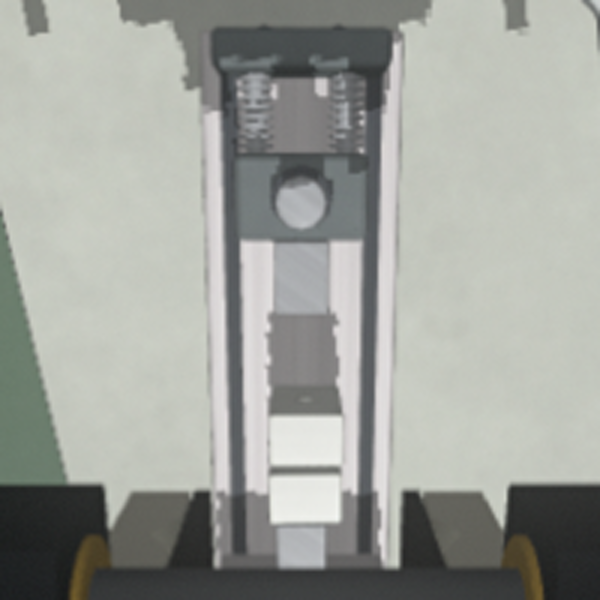

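View pics/s10.png

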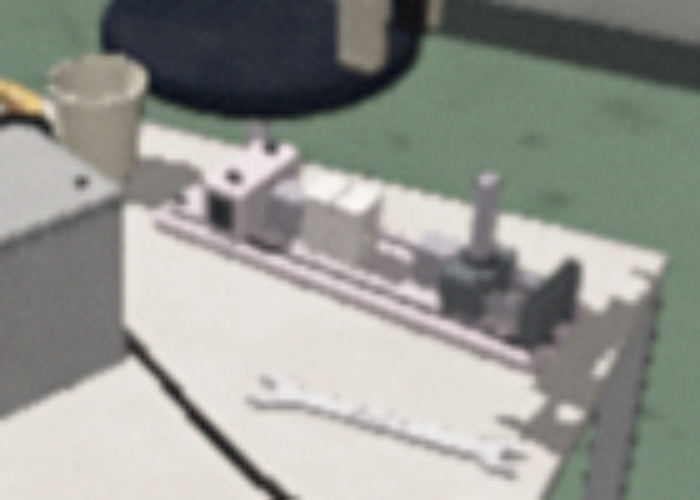

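Run:
```python
from h import *
import pickle
w=pickle.load(open("w10.pkl","rb"))
def px(p): return (np.array(p,float)+.5)/3-.5+np.array((150,60))
b=onplane(px([(270,415),(341,415),(342,465),(270,466)]),.05,w); n=onplane(px([(275,313),(329,313)]),.038,w)
b1=onplane(px([(270,474),(340,473),(340,523),(270,523)]),.05,w).mean(0)
bc=b.mean(0); nc=n.mean(0); print(b1,bc,nc)
a=np.radians(-8.5);u=np.array([np.cos(a),np.sin(a),0]);l=np.array([-u[1],u[0],0])
print("along",(bc-nc)@u,"lat",(bc-nc)@l,"front edge",(b[:2].mean(0)-nc)@u, "b1",(b1-nc)@u)
```

```text
[ 0.5654664  -0.16715451  0.05      ] [ 0.54509699 -0.16384776  0.05      ] [ 0.50484628 -0.15903545  0.038     ]
along 0.04051989619898693 lat 0.0011899813259440516 front edge 0.03172503840898306 b1 0.061154327690998274
```

Run:
```python
from h import *
s=cam("side"); c=cam("top")
print("bottle base",onplane([(138,255),(150,252)],0,s)[:,:2])
b=cv2.imread("pics/side0.png")
o1,v1=ray((122,184),s); o2,v2=ray((137,127),c)
A=np.c_[v1[0],-v2[0]]; t=np.linalg.lstsq(A,o2-o1,rcond=None)[0]; print("cap",o1+t[0]*v1[0],o2+t[1]*v2[0])
# box corner top
o1,v1=ray((145,217),s); 
print("box top corner top-view z .1:",onplane([(270,181)],.1,c), onplane([(270,187)],0,c))
```

```text
bottle base [[0.72197961 0.28711634]
 [0.70417075 0.2676369 ]]
cap [0.72185832 0.27542744 0.18675404] [0.72114672 0.27494001 0.18632793]
box top corner top-view z .1: [[ 0.61016746 -0.01370184  0.1       ]] [[ 0.61806116 -0.0168644   0.        ]]
```

```bash
python3 -m crank '[{"grip":0.45,"translation":[0,60,-20],"rotation":[-4,0,0]},{"grip":0.45,"translation":[0,100,-30],"rotation":[-8,0,0]},{"grip":0.45,"translation":[0,140,-40],"rotation":[-12.5,0,0]},{"grip":0.45,"translation":[0,180,-40],"rotation":[-12.5,0,0]},{"grip":0.45,"translation":[0,220,-40],"rotation":[-12.5,0,0]},{"grip":0.45,"translation":[0,260,-40],"rotation":[-12.5,0,0]},{"grip":0.45,"translation":[0,300,-40],"rotation":[-12.5,0,0]},{"grip":0.45,"translation":[0,340,-40],"rotation":[-12.5,0,0]},{"grip":0.45,"translation":[0,380,-30],"rotation":[-12.5,0,0]},{"grip":0.45,"translation":[20,396,-10],"rotation":[-12.5,0,0]},{"grip":0.45,"translation":[40,396,-1],"rotation":[-12.5,0,0]},{"grip":0.45,"translation":[40,396,-1],"rotation":[-12.5,0,0]},{"grip":0.45,"translation":[40,396,-1],"rotation":[-12.5,0,0]}]'
python3 - <<'E'
from h import *
im=manip.grab_frame("wrist")[:,:,::-1]; cv2.imwrite("pics/w11.png",im); cv2.imwrite("pics/w11b.png",cv2.resize(im[60:320,100:400],None,fx=2.3,fy=2.3,interpolation=cv2.INTER_CUBIC))
p,R,s=tool(); print(p,np.degrees(np.arctan2(R[1,1],R[0,1])),s["time_s"],s["gripper_width"])
w=cam("wrist")
q=proj([(.596,.229,.04)],w)[0]; print(q)
for th in (205,215):
  r=seg(im,*q,w,h=20,th=th); print(r)
mv((*(r[0]/1000),.0165),r[2])
E
```

```text
time_s: 14.8
tool_pos: [0.59, 0.2284, 0.1059]
tool_rot: [-174.2, 89.8, -170.3]
wrist_force: [-0.3, -0.1, 0.9]
gripper_width: 0.0394
[0.5904294  0.2284229  0.10759118] 93.90112423280632 14.85 0.03965153083160596
[251.37251695 209.94478849]
(array([596.85583496, 229.1026001 ]), [17.866561889648438, 24.38848114013672], np.float32(89.06592))
(array([596.74884033, 229.02381897]), [17.210433959960938, 23.840131759643555], np.float32(89.061745))
yaw 89.061745 rot [ 4.84 -0.05 -0.05]
yaw 269.06174 rot [-1.7516e+02  8.0000e-02 -7.0000e-02]
shift [91.1  0.1  6.4]
```

View pics/w11b.png

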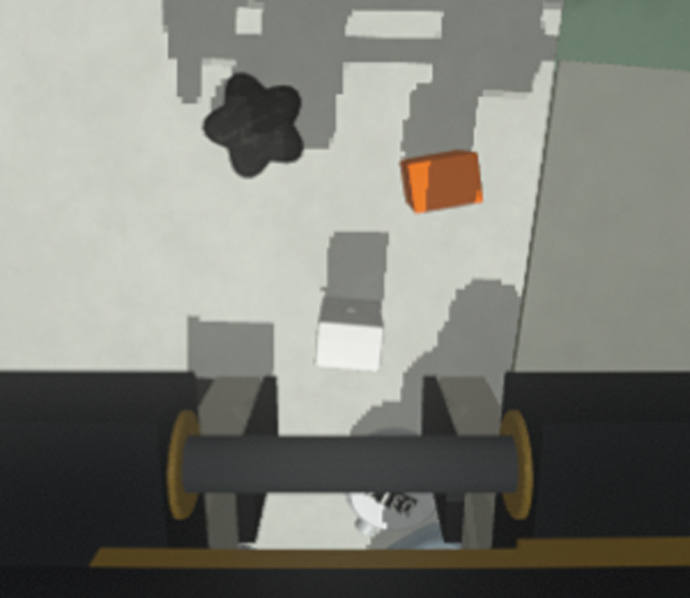

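```bash
python3 -m crank '[{"grip":0.45,"translation":[20,0,6],"rotation":[4.8,0,0]},{"grip":0.45,"translation":[40,0,6],"rotation":[4.8,0,0]},{"grip":0.45,"translation":[44,0,6],"rotation":[4.8,0,0]},{"grip":0.45,"translation":[44,0,6],"rotation":[4.8,0,0]},{"grip":0.45,"translation":[44,0,6],"rotation":[4.8,0,0]}]'
python3 - <<'E'
from h import *
im=manip.grab_frame("wrist")[:,:,::-1]; cv2.imwrite("pics/w12.png",im)
p,R,s=tool(); print(p,np.degrees(np.arctan2(R[1,1],R[0,1])),s["time_s"],s["gripper_width"])
w=cam("wrist")
q=proj([(.596,.229,.04)],w)[0]; print(q)
for th in (205,215):
  r=seg(im,*q,w,h=24,th=th); print(r)
mv((*(r[0]/1000),.0165),r[2])
E
```

```text
time_s: 15.27
tool_pos: [0.5968, 0.2287, 0.065]
tool_rot: [77.5, 89.9, 76.6]
wrist_force: [0.7, -0.2, 0.8]
gripper_width: 0.0398
[0.59706945 0.22900448 0.06538025] 89.12981444764375 15.3167 0.03994312692846967
[250.98351284 220.23004269]
(array([596.08154297, 229.39279175]), [18.08079719543457, 24.327756881713867], np.float32(88.84965))
(array([595.90930176, 229.32997131]), [17.32893180847168, 23.8387451171875], np.float32(88.58101))
yaw 88.58101 rot [ 0.55  0.06 -0.1 ]
yaw 268.581 rot [-1.7945e+02  1.6000e-01  9.0000e-02]
shift [48.9  0.2 -1.2]
```

View pics/w12.png

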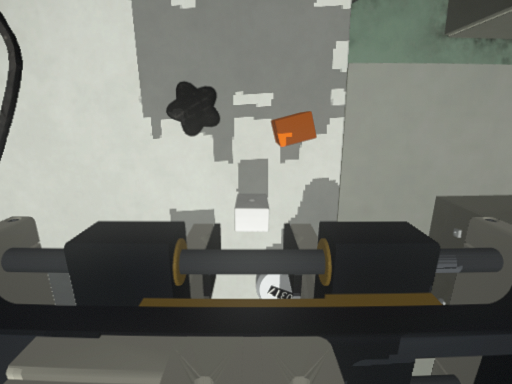

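```bash
python3 -m crank '[{"grip":0.45,"translation":[20,0.2,-1.2],"rotation":[0,0,0]},{"grip":0.45,"translation":[38,0.2,-1.2],"rotation":[0,0,0]},{"grip":0.45,"translation":[49,0.2,-1.2],"rotation":[0,0,0]},{"grip":0.45,"translation":[49,0.2,-1.2],"rotation":[0,0,0]},{"grip":0.45,"translation":[49,0.2,-1.2],"rotation":[0,0,0]},{"grip":0.1,"translation":[49,0.2,-1.2],"rotation":[0,0,0]},{"grip":0.1,"translation":[49,0.2,-1.2],"rotation":[0,0,0]},{"grip":0.1,"translation":[49,0.2,-1.2],"rotation":[0,0,0]},{"grip":0.1,"translation":[49,0.2,-1.2],"rotation":[0,0,0]},{"grip":0.1,"translation":[49,0.2,-1.2],"rotation":[0,0,0]}]' 20
python3 -m crank '[{"grip":0.1,"translation":[-15,0,0],"rotation":[0,0,0]},{"grip":0.1,"translation":[-45,0,-5],"rotation":[0,0,0]},{"grip":0.1,"translation":[-80,0,-20],"rotation":[0,0,0]},{"grip":0.1,"translation":[-120,0,-50],"rotation":[0,0,0]},{"grip":0.1,"translation":[-120,0,-70],"rotation":[0,0,0]},{"grip":0.1,"translation":[-120,0,-70],"rotation":[0,0,0]},{"grip":0.1,"translation":[-120,0,-70],"rotation":[0,0,0]}]'
python3 - <<'E'
from h import *
im=manip.grab_frame("wrist")[:,:,::-1]; cv2.imwrite("pics/w13.png",im)
p,R,s=tool(); print(p,np.degrees(np.arctan2(R[1,1],R[0,1])),s["time_s"],s["gripper_width"])
mv((.5257,-.1614,.135),81.5)
E
```

```text
time_s: 16.15
tool_pos: [0.5965, 0.2297, 0.0175]
tool_rot: [46.2, 89.8, 45.4]
wrist_force: [-1.5, -0.6, 6.5]
gripper_width: 0.0248
time_s: 16.73
tool_pos: [0.5256, 0.2308, 0.1387]
tool_rot: [47.5, 89.6, 46.7]
wrist_force: [0.5, 0.1, -0.3]
gripper_width: 0.0247
[0.52602648 0.23064243 0.1378268 ] 89.18554166693262 16.7833 0.02462404836184277
yaw 81.5 rot [ 7.69  0.17 -0.21]
yaw 261.5 rot [-172.31    0.32    0.26]
shift [   1.5 -392.     5.2]
```

View pics/w13.png

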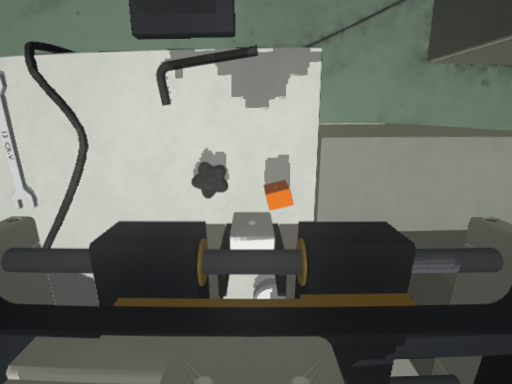

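```bash
python3 -m crank '[{"grip":0.1,"translation":[0,-40,0],"rotation":[3,0,0]},{"grip":0.1,"translation":[0,-80,0],"rotation":[7.7,0,0]},{"grip":0.1,"translation":[0,-120,0],"rotation":[7.7,0,0]},{"grip":0.1,"translation":[0,-160,1],"rotation":[7.7,0,0]},{"grip":0.1,"translation":[0,-200,2],"rotation":[7.7,0,0]},{"grip":0.1,"translation":[0,-240,3],"rotation":[7.7,0,0]},{"grip":0.1,"translation":[0,-280,4],"rotation":[7.7,0,0]},{"grip":0.1,"translation":[0,-320,5],"rotation":[7.7,0,0]},{"grip":0.1,"translation":[0,-360,5],"rotation":[7.7,0,0]},{"grip":0.1,"translation":[0,-385,5],"rotation":[7.7,0,0]},{"grip":0.1,"translation":[0,-392,5],"rotation":[7.7,0,0]},{"grip":0.1,"translation":[0,-392,5],"rotation":[7.7,0,0]},{"grip":0.1,"translation":[0,-392,5],"rotation":[7.7,0,0]}]'
python3 - <<'E'
from h import *
im=manip.grab_frame("wrist")[:,:,::-1]; cv2.imwrite("pics/w14.png",cv2.resize(im,(768,576)))
p,R,s=tool(); print(p,np.degrees(np.arctan2(R[1,1],R[0,1])),s["time_s"],s["gripper_width"])
mv((.5257,-.1614,.0275),81.5)
E
```

```text
time_s: 17.87
tool_pos: [0.5253, -0.162, 0.1354]
tool_rot: [74.3, 89.8, 65.7]
wrist_force: [0.1, 1.2, -1.3]
gripper_width: 0.0249
[ 0.52545502 -0.16125834  0.13567327] 81.4526243305376 17.9167 0.02501622636662265
yaw 81.5 rot [-0.05  0.08 -0.21]
yaw 261.5 rot [ 1.7995e+02 -3.4000e-01 -1.3000e-01]
shift [ 1.082e+02 -5.000e-01  1.000e-01]
```

View pics/w14.png

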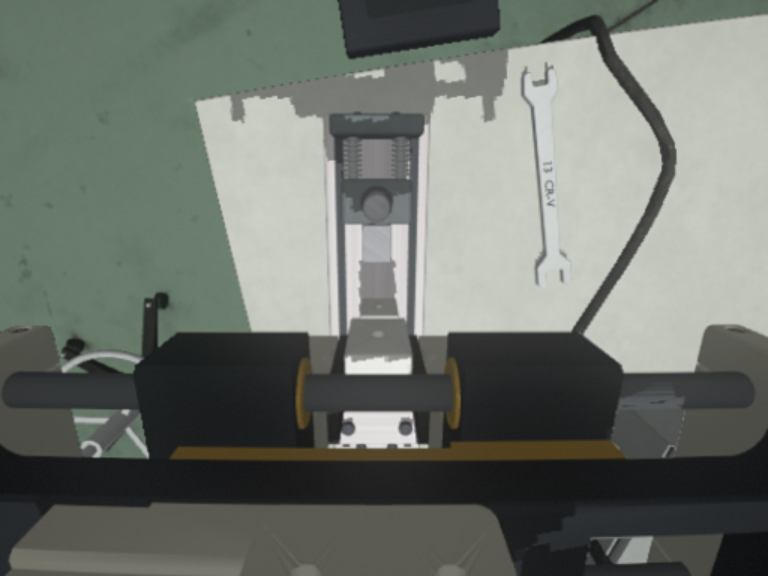

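```bash
python3 -m crank '[{"grip":0.1,"translation":[35,-0.3,0],"rotation":[0,0,0]},{"grip":0.1,"translation":[65,-0.3,0],"rotation":[0,0,0]},{"grip":0.1,"translation":[85,-0.3,0],"rotation":[0,0,0]},{"grip":0.1,"translation":[95,-0.3,0],"rotation":[0,0,0]},{"grip":0.1,"translation":[102,-0.3,0],"rotation":[0,0,0]},{"grip":0.1,"translation":[106,-0.3,0],"rotation":[0,0,0]},{"grip":0.1,"translation":[107,-0.3,0],"rotation":[0,0,0]},{"grip":0.1,"translation":[107,-0.3,0],"rotation":[0,0,0]},{"grip":0.1,"translation":[107,-0.3,0],"rotation":[0,0,0]}]'
```

```text
time_s: 18.67
tool_pos: [0.5264, -0.1611, 0.0297]
tool_rot: [50.9, 89.7, 42.4]
wrist_force: [-0.2, 0.3, -1.5]
gripper_width: 0.0248
```

```bash
python3 -m crank '[{"grip":0.1,"translation":[1,0,0],"rotation":[0,0,0]},{"grip":0.1,"translation":[2,0,0],"rotation":[0,0,0]},{"grip":0.1,"translation":[2.6,0,0],"rotation":[0,0,0]},{"grip":0.1,"translation":[2.6,0,0],"rotation":[0,0,0]},{"grip":0.1,"translation":[2.6,0,0],"rotation":[0,0,0]}]'
```

```text
time_s: 19.08
tool_pos: [0.5267, -0.1611, 0.0275]
tool_rot: [45.7, 89.7, 37.2]
wrist_force: [-0.2, -0.6, 2.7]
gripper_width: 0.0248
```

Contact with the bed. I release and rise.

```bash
python3 -m crank '[{"grip":0.45,"translation":[0.3,0,0],"rotation":[0,0,0]},{"grip":0.45,"translation":[0.3,0,0],"rotation":[0,0,0]},{"grip":0.45,"translation":[0.3,0,0],"rotation":[0,0,0]},{"grip":0.45,"translation":[0,0,0],"rotation":[0,0,0]},{"grip":0.45,"translation":[-20,0,0],"rotation":[0,0,0]},{"grip":0.45,"translation":[-50,0,0],"rotation":[0,0,0]},{"grip":0.45,"translation":[-90,0,0],"rotation":[0,0,0]},{"grip":0.45,"translation":[-125,0,0],"rotation":[0,0,0]},{"grip":0.45,"translation":[-125,0,0],"rotation":[0,0,0]},{"grip":0.45,"translation":[-125,0,0],"rotation":[0,0,0]}]'
python3 - <<'E'
from h import *
im=manip.grab_frame("wrist")[:,:,::-1]; cv2.imwrite("pics/w15.png",im); cv2.imwrite("pics/w15b.png",cv2.resize(im[60:260,150:350],None,fx=3,fy=3,interpolation=cv2.INTER_CUBIC));p,R,s=tool(); print(p,s["time_s"])
im=manip.grab_frame("side"); cv2.imwrite("pics/s15.png",cv2.resize(im[120:220,220:360,::-1],None,fx=5,fy=5))
w=cam("wrist"); import pickle; pickle.dump(w,open("w15.pkl","wb"))
E
```

```text
time_s: 19.92
tool_pos: [0.5275, -0.1616, 0.155]
tool_rot: [28.8, 89.4, 20.3]
wrist_force: [-0.9, 0.4, -0.8]
gripper_width: 0.0393
[ 0.52637071 -0.1614486   0.15326151] 19.9667
```

View pics/w15b.png

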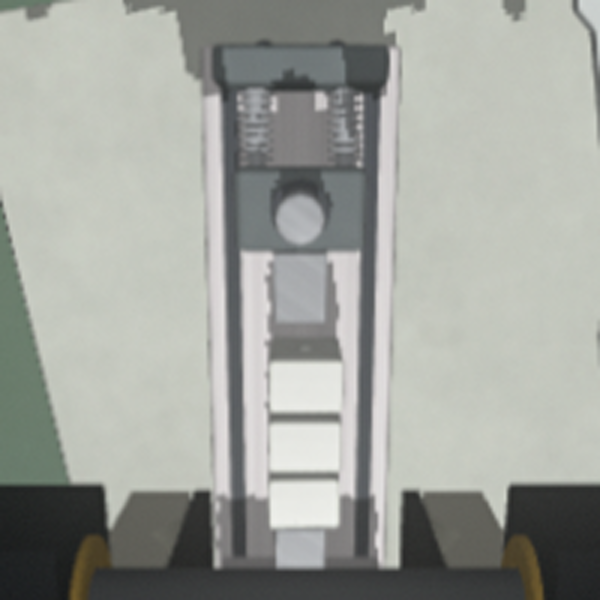

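View pics/s15.png

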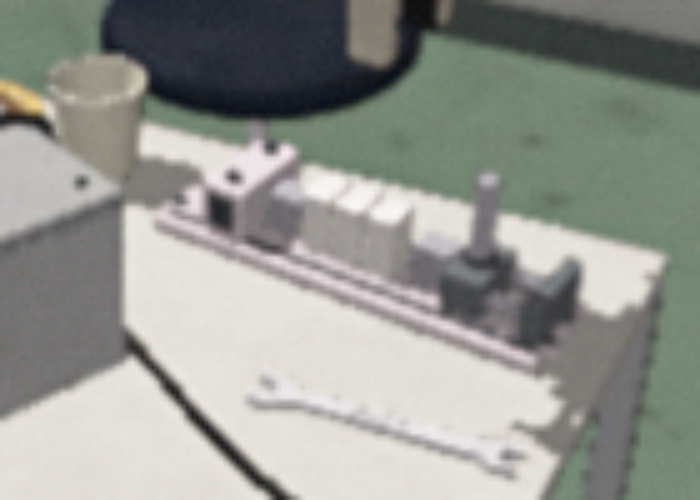

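Run:
```python
from h import *
import pickle
w=pickle.load(open("w15.pkl","rb"))
def px(p): return (np.array(p,float)+.5)/3-.5+np.array((150,60))
P=onplane(px([(300,218)]),.09,w)[0]; n=onplane(px([(275,322),(327,322)]),.038,w).mean(0)
a=np.radians(-8.5);u=np.array([np.cos(a),np.sin(a),0]);l=np.array([-u[1],u[0],0])
for c in [[(270,361),(341,360),(341,413),(270,413)],[(270,422),(340,420),(340,470),(270,473)],[(270,480),(339,476),(339,525),(270,527)]]:
    b=onplane(px(c),.05,w); m=b.mean(0); print("block along %.4f lat %.4f"%((m-n)@u,(m-n)@l))
Q=n-.038*u; print(P,n,Q); mv((*((P+Q)/2)[:2],.046),81.5)
```

```text
block along 0.0196 lat 0.0015
block along 0.0403 lat 0.0013
block along 0.0606 lat 0.0011
[ 0.46500188 -0.15323319  0.09      ] [ 0.50177413 -0.15854193  0.038     ] [ 0.46419152 -0.15292517  0.038     ]
yaw 81.5 rot [-0.04  0.2  -0.25]
yaw 261.5 rot [179.96  -0.39  -0.31]
shift [105.9  -1.2 -62. ]
```

```bash
python3 -m crank '[{"grip":0.5,"translation":[0,-0.5,-30],"rotation":[0,0,0]},{"grip":0.5,"translation":[0,-1,-60],"rotation":[0,0,0]},{"grip":0.5,"translation":[0,-1,-60],"rotation":[0,0,0]},{"grip":0.5,"translation":[30,-1,-60],"rotation":[0,0,0]},{"grip":0.5,"translation":[40,-1,-60],"rotation":[0,0,0]},{"grip":0.5,"translation":[45,-1,-60],"rotation":[0,0,0]},{"grip":0.5,"translation":[45,-1,-60],"rotation":[0,0,0]}]'
python3 - <<'E'
from h import *
im=manip.grab_frame("wrist")[:,:,::-1]; cv2.imwrite("pics/w16.png",cv2.resize(im[120:360,150:350],None,fx=2.5,fy=2.5,interpolation=cv2.INTER_CUBIC));p,R,s=tool(); print(p,s["time_s"],s["gripper_width"])
im=manip.grab_frame("side")[:,:,::-1]; cv2.imwrite("pics/s16.png",cv2.resize(im[100:220,220:380],None,fx=5,fy=5,interpolation=cv2.INTER_CUBIC))
w=cam("wrist")
mv((.4665,-.1533,.046),81.5)
E
```

```text
time_s: 20.6
tool_pos: [0.4652, -0.1534, 0.1052]
tool_rot: [102.4, 89.8, 93.9]
wrist_force: [0.2, 0.3, -0.0]
gripper_width: 0.0439
[ 0.46602919 -0.15348003  0.10623822] 20.65 0.04374937480541872
yaw 81.5 rot [-0.03  0.14 -0.22]
yaw 261.5 rot [179.97  -0.34  -0.23]
shift [60.9 -0.1 -0.3]
```

View pics/w16.png

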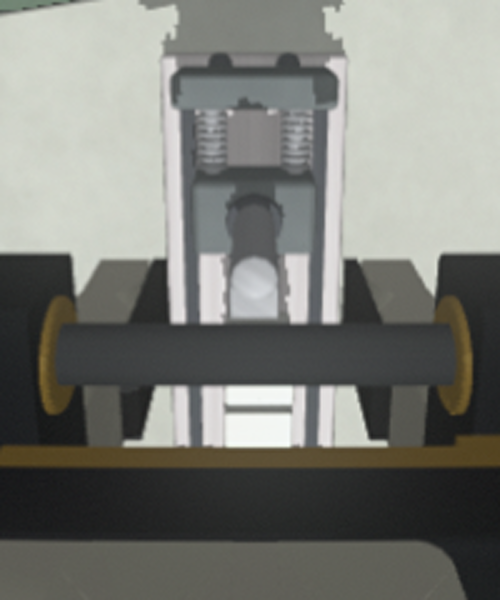

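View pics/s16.png

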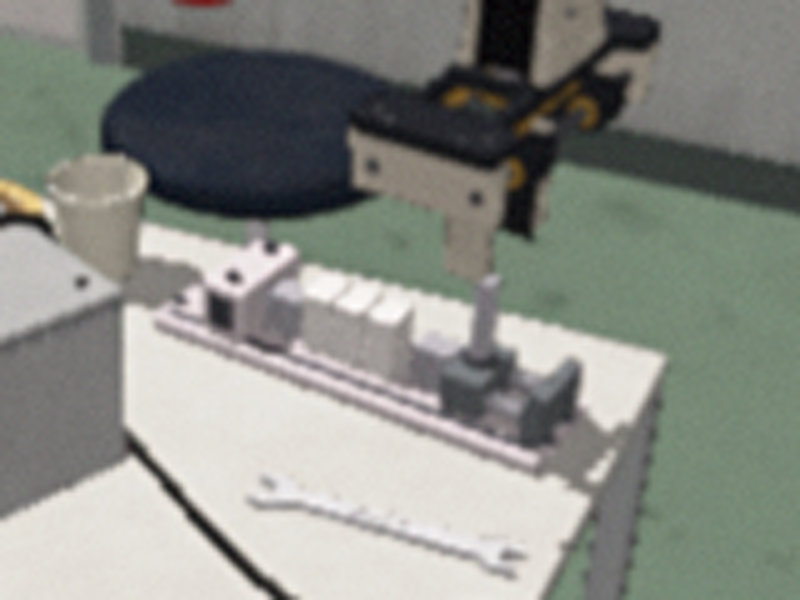

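Run:
```python
from h import *
w=cam("wrist"); p,R,s=tool()
P=onplane([((254+.5)/2.5-.5+150,(278+.5)/2.5-.5+120)],.09,w)[0]; print(P,p); mv((P[0],P[1],.046))
```

```text
[ 0.47015151 -0.15371285  0.09      ] [ 0.46661803 -0.15347401  0.10691469]
shift [60.9  0.1  3.4]
```

```bash
python3 -m crank '[{"grip":0.5,"translation":[20,0,1.5],"rotation":[0,0,0]},{"grip":0.5,"translation":[40,0,1.5],"rotation":[0,0,0]},{"grip":0.5,"translation":[55,0,1.5],"rotation":[0,0,0]},{"grip":0.5,"translation":[60,0,1.5],"rotation":[0,0,0]},{"grip":0.5,"translation":[60,0,1.5],"rotation":[0,0,0]},{"grip":0.5,"translation":[60,0,1.5],"rotation":[0,0,0]}]'
python3 - <<'E'
from h import *
im=manip.grab_frame("side")[:,:,::-1]; cv2.imwrite("pics/s17.png",cv2.resize(im[100:220,220:380],None,fx=5,fy=5,interpolation=cv2.INTER_CUBIC))
E
```

```text
time_s: 21.2
tool_pos: [0.4689, -0.1536, 0.0476]
tool_rot: [50.4, 89.7, 41.9]
wrist_force: [0.0, -0.3, 0.8]
gripper_width: 0.0438
```

View pics/s17.png

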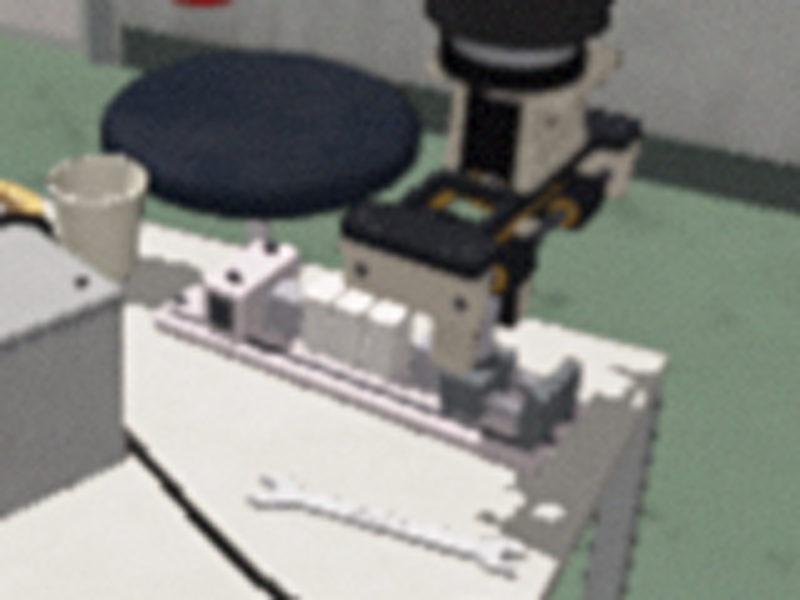

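Run:
```python
from h import *
s=cam("side")
for x in (.464,.468,.472): print(x,((proj([(x,-.1535+(.468-x)*.15,.09)],s)[0]-[220,100])*5).round(1))
```

```text
0.464 [494.1 278.7]
0.468 [487.4 276.4]
0.472 [480.7 274.2]
```

```bash
python3 -m crank '[{"grip":0.05,"translation":[0,0,0],"rotation":[0,0,0]},{"grip":0.05,"translation":[0,0,0],"rotation":[0,0,0]},{"grip":0.05,"translation":[0,0,0],"rotation":[0,0,0]},{"grip":0.05,"translation":[0,0,0],"rotation":[0,0,0]},{"grip":0.05,"translation":[0,0,0],"rotation":[0,0,0]},{"grip":0.05,"translation":[0,0,0],"rotation":[0,0,0]},{"grip":0.05,"translation":[0,0,0],"rotation":[0,0,0]}]' 50
```

```text
time_s: 21.83
tool_pos: [0.4692, -0.1541, 0.0482]
tool_rot: [37.7, 89.7, 29.2]
wrist_force: [-0.7, -5.1, 3.2]
gripper_width: 0.0129
```

```bash
python3 -m crank '[{"grip":0.05,"translation":[0,0,2],"rotation":[0,0,0]},{"grip":0.05,"translation":[0,0,4],"rotation":[0,0,0]},{"grip":0.05,"translation":[0,0,6],"rotation":[0,0,0]},{"grip":0.05,"translation":[0,0,8],"rotation":[0,0,0]},{"grip":0.05,"translation":[0,0,10],"rotation":[0,0,0]},{"grip":0.05,"translation":[0,0,11],"rotation":[0,0,0]},{"grip":0.05,"translation":[0,0,12],"rotation":[0,0,0]},{"grip":0.05,"translation":[0,0,13],"rotation":[0,0,0]},{"grip":0.05,"translation":[0,0,14],"rotation":[0,0,0]},{"grip":0.05,"translation":[0,0,15],"rotation":[0,0,0]},{"grip":0.05,"translation":[0,0,15],"rotation":[0,0,0]}]'
python3 - <<'E'
from h import *
im=manip.grab_frame("side")[:,:,::-1]; cv2.imwrite("pics/s18.png",cv2.resize(im[100:220,220:380],None,fx=5,fy=5,interpolation=cv2.INTER_CUBIC))
p,R,s=tool(); print(p,s["wrist_force"],s["torque"])
E
```

```text
time_s: 22.75
tool_pos: [0.4836, -0.1564, 0.0482]
tool_rot: [45.5, 89.8, 37.0]
wrist_force: [-5.2, -0.4, 5.9]
gripper_width: 0.0131
[ 0.48362345 -0.15638198  0.04819769] [-4.9946736  -0.06816059  5.02382803] [-0.33718657  1.6270298   0.02183009]
```

View pics/s18.png

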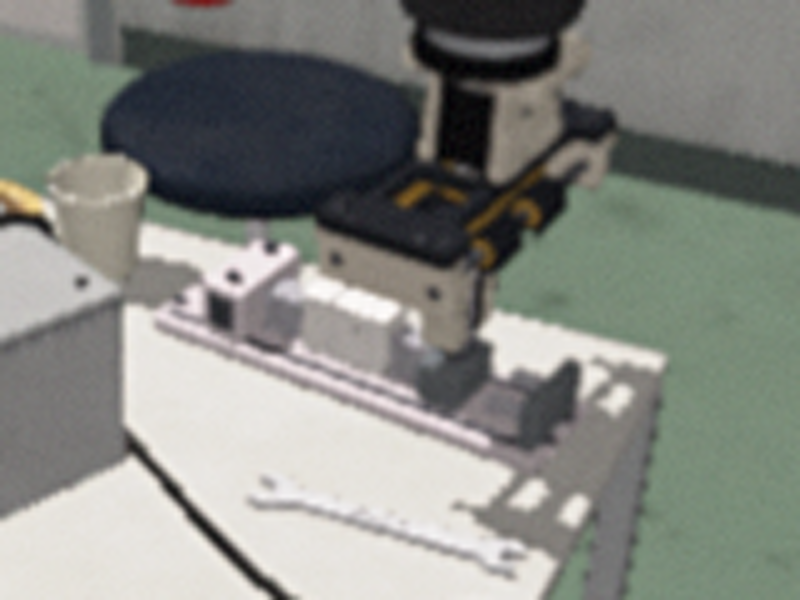

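```bash
python3 -m crank '[{"grip":0.05,"translation":[0,0,1],"rotation":[0,0,0]},{"grip":0.05,"translation":[0,0,2],"rotation":[0,0,0]},{"grip":0.05,"translation":[0,0,3],"rotation":[0,0,0]},{"grip":0.05,"translation":[0,0,4],"rotation":[0,0,0]},{"grip":0.05,"translation":[0,0,5],"rotation":[0,0,0]},{"grip":0.05,"translation":[0,0,6],"rotation":[0,0,0]},{"grip":0.05,"translation":[0,0,6],"rotation":[0,0,0]}]'
```

```text
time_s: 23.38
tool_pos: [0.489, -0.1572, 0.0482]
tool_rot: [60.3, 89.8, 51.8]
wrist_force: [-6.3, 0.4, 6.9]
gripper_width: 0.013
```

```bash
python3 -m crank '[{"grip":0.05,"translation":[0,0,1],"rotation":[0,0,0]},{"grip":0.05,"translation":[0,0,2],"rotation":[0,0,0]},{"grip":0.05,"translation":[0,0,2],"rotation":[0,0,0]}]'; python3 -m crank '[{"grip":0.05,"translation":[0,0,1],"rotation":[0,0,0]},{"grip":0.05,"translation":[0,0,1.5],"rotation":[0,0,0]},{"grip":0.05,"translation":[0,0,1.5],"rotation":[0,0,0]}]'
```

```text
time_s: 23.63
tool_pos: [0.4904, -0.1574, 0.0482]
tool_rot: [85.1, 89.8, 76.6]
wrist_force: [-6.0, 1.0, 7.4]
gripper_width: 0.0129
time_s: 23.88
tool_pos: [0.4911, -0.1575, 0.0482]
tool_rot: [115.6, 89.8, 107.1]
wrist_force: [-6.3, 0.0, 7.8]
gripper_width: 0.0134
```

```bash
python3 -m crank '[{"grip":0.05,"translation":[0,0,1],"rotation":[0,0,0]},{"grip":0.05,"translation":[0,0,2],"rotation":[0,0,0]},{"grip":0.05,"translation":[0,0,2],"rotation":[0,0,0]},{"grip":0.05,"translation":[0,0,2],"rotation":[0,0,0]}]'; python3 -m crank '[{"grip":0.05,"translation":[0,0,1],"rotation":[0,0,0]},{"grip":0.05,"translation":[0,0,2],"rotation":[0,0,0]},{"grip":0.05,"translation":[0,0,2],"rotation":[0,0,0]},{"grip":0.05,"translation":[0,0,2],"rotation":[0,0,0]}]'
```

```text
time_s: 24.22
tool_pos: [0.4916, -0.1577, 0.0482]
tool_rot: [146.7, 89.7, 138.1]
wrist_force: [-9.9, 3.6, 11.3]
gripper_width: 0.0132
time_s: 24.55
tool_pos: [0.4915, -0.1577, 0.0481]
tool_rot: [161.1, 89.5, 152.5]
wrist_force: [-11.8, 3.7, 13.0]
gripper_width: 0.013
```

```bash
python3 -m crank '[{"grip":0.05,"translation":[0,0,2],"rotation":[0,0,0]},{"grip":0.05,"translation":[0,0,4],"rotation":[0,0,0]},{"grip":0.05,"translation":[0,0,4],"rotation":[0,0,0]},{"grip":0.05,"translation":[0,0,4],"rotation":[0,0,0]},{"grip":0.05,"translation":[0,0,4],"rotation":[0,0,0]}]'
python3 - <<'E'
from h import *
im=manip.grab_frame("side")[:,:,::-1]; cv2.imwrite("pics/s19.png",cv2.resize(im[100:220,220:380],None,fx=5,fy=5,interpolation=cv2.INTER_CUBIC))
im=manip.grab_frame("wrist")[:,:,::-1]; cv2.imwrite("pics/w19.png",cv2.resize(im[120:360,150:350],None,fx=2.5,fy=2.5,interpolation=cv2.INTER_CUBIC))
p,R,s=tool(); print(p,s["wrist_force"],s["torque"],R.round(3))
E
```

```text
time_s: 24.97
tool_pos: [0.4916, -0.1577, 0.0481]
tool_rot: [169.6, 89.2, 161.0]
wrist_force: [-17.3, 8.0, 20.9]
gripper_width: 0.0132
[ 0.49156923 -0.15769415  0.048068  ] [-17.75648161   7.68889237  20.36522703] [ 2.44957338  5.55911701 -0.05520838] [[-0.013  0.15   0.989]
 [ 0.005  0.989 -0.15 ]
 [-1.     0.003 -0.014]]
```

View pics/s19.png

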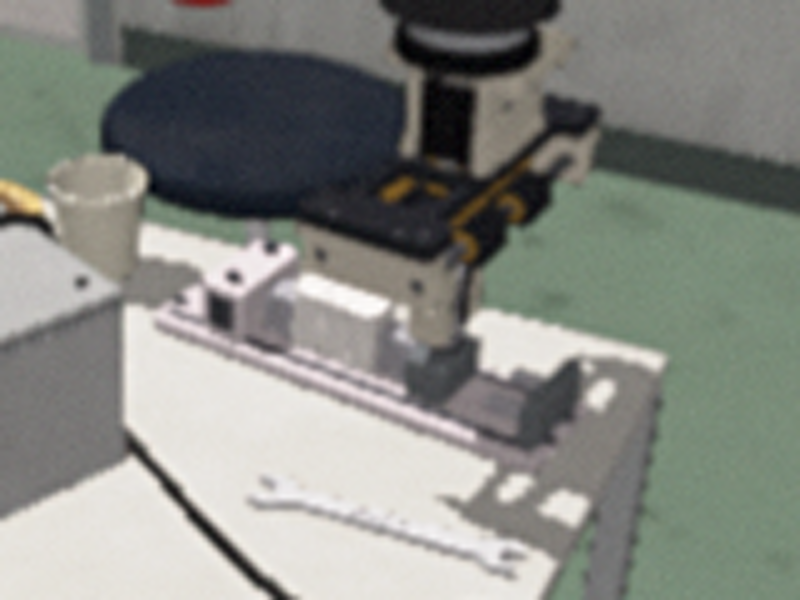

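View pics/w19.png

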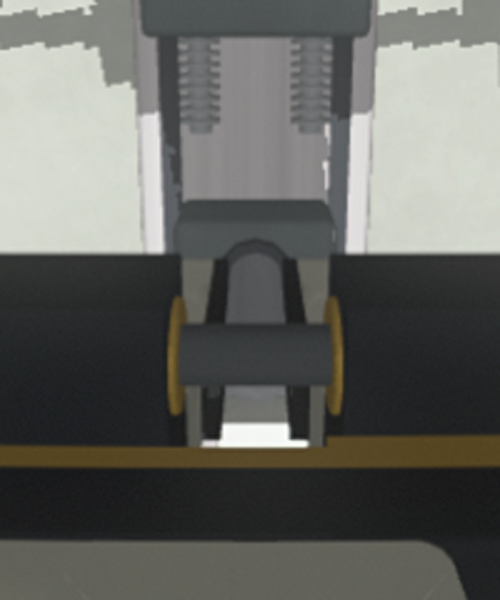

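```bash
python3 - <<'E'
from h import *
im=manip.grab_frame("top")[:,:,::-1]; a=cv2.imread("pics/top0.png"); cv2.imwrite("pics/t20.png",np.hstack([a[110:290,140:360],im[110:290,140:360]]).repeat(1,0))
for _ in range(3): manip.grab_frame("top")
p,R,s=tool(); print(p,s["wrist_force"],s["dq"].round(2),s["gripper_width"],s["time_s"])
E
python3 -c "
import cv2;a=cv2.imread('pics/t20.png');cv2.imwrite('pics/t20b.png',cv2.resize(a,None,fx=1.8,fy=1.8))"
```

```text
[ 0.49156998 -0.15770835  0.04808004] [-17.47499241   8.09531512  20.13416628] [ 0.01 -0.02  0.05  0.07 -0.08  0.03] 0.013197884156020313 25.2667
```

View pics/t20b.png

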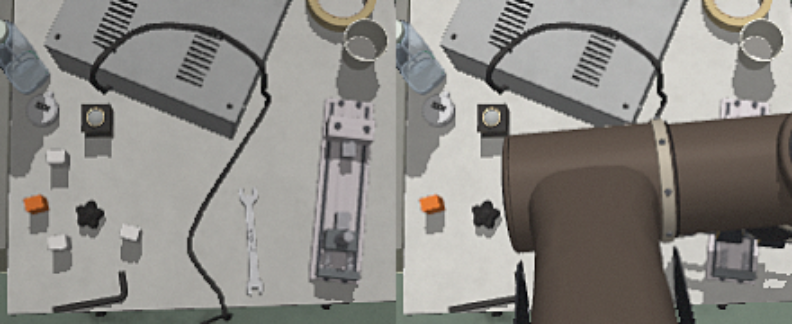

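The before/after top view shows the knob, counter, loupe, hex key and cup where they started, and no blocks left on the trolley. The spanner is hidden by the arm here, but the side view shows it in place. The push is steady at about 18 N, so I hand in.

Run:
```python
from h import *
print(manip.sign_off()); p,R,s=tool(); print(p,s["wrist_force"],s["time_s"])
```

```text
the job is handed in; nothing more can be done
None
the job is handed in; nothing more can be done
```

I measured the gap at about 77 mm, so all three whitish blocks were needed. I stood them one after another on the bed in the gap, gripped the pusher by its post and pushed it in about 22.6 mm until the stack was tight. I handed in at about 25 s of the 72 s allowed, still gripping the post and pushing.

**Last checks:**
- **Squeeze:** the push along the clamp held steady at about 18 N. I put roughly 12 N of that on the stack, after taking off my estimate of the spring force. The pusher was not moving.
- **Blocks:** the side view shows them upright and flush between the two noses. Before the squeeze they measured 1–1.5 mm off the centre line, and the fingers are clear of them.
- **Other things:** the cup, loupe, counter, knob, part of the hex key and the orange block look unmoved in the top view. The arm hid the spanner there, but the side view shows it in place.

**What disagreed:** the post and nose positions differed by up to 5 mm between wrist pictures. The side camera settled the post position before I gripped it. The gripper also read 12.9 mm on the post, against its stated 14 mm. While pushing, the tool carried an extra upward force of about 20 N; I did not find the cause, but it is well under the 120 N wrist limit.

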